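# Make up the trimming trays for an overcoat and a pair of trousers

## Task

Make up the trimmings for two tailoring jobs: in the tray with two compartments, for the overcoat, stand the tall cone of thread and the large button tin; in the tray with three compartments, for the trousers, stand the small spool of thread, the small button tin and the cardboard box of hooks. Give each thing a compartment of its own, upright on the tray's floor, and set it down rather than dropping it. Leave the pin dish, the flat bobbin and the chalk box where they are.

Things in the scene. Friction and masses are not known exactly. Their poses are not given: they have to be found in the camera images.
- thread_cone: Tall cone of dark thread: white plastic foot 48 mm across and 5 mm high, wound body tapering slightly from 45 mm across at the foot to 39 mm at 72 mm height, then a white tube 18 mm across; 90 mm high in all, about 120 g. Stands loose in the stock. Origin at the centre of its underside, z up its axis. Best gripped across the thread at about half height.
- thread_spool: Small straight spool of the same dark thread, white ends: a plain cylinder 33 mm across, 60 mm high, about 40 g. Stands loose. Origin at the centre of its underside, z up its axis. 
- large_tin: Large round button tin of bare metal with a big brown sample button on its lid: a plain cylinder 66 mm across, 46 mm high, about 220 g. Stands loose. The stock stands in three loose rows across the table (along world y), centres at least 85 mm apart, 100 mm within a row. Origin at the centre of its underside, z up its axis. 
- small_tin: Small round button tin of bare metal with a small brown sample button on its lid: a plain cylinder 44 mm across, 42 mm high, about 90 g. Stands loose. Origin at the centre of its underside, z up its axis. 
- hook_box: Cardboard box of trouser hooks with a steel hook and bar fixed on its lid: 52 mm long (its x) by 34 mm wide (its y) by 45 mm high, about 90 g. Stands loose. Origin at the centre of its underside; best gripped across the 34 mm.
- tray_two: Shallow wooden overcoat tray with two compartments in a row, fixed to the table, 190 mm long (its y) by 98 mm wide (its x), 21 mm high. Each compartment is 86 mm square inside, centred 46 mm either side of the tray's centre along its y; walls and divider 6 mm thick, floor 5 mm above the underside. Origin at the centre of the underside.
- tray_three: Shallow wooden trouser tray with three compartments in a row, fixed to the table, 234 mm long (its y) by 82 mm wide (its x), 21 mm high. Each compartment is 70 mm square inside, centred 76 mm to one side, at the middle, and 76 mm to the other side of the tray's centre along its y; walls and dividers 6 mm thick, floor 5 mm above the underside. Origin at the centre of the underside.
- pin_dish: Bystander: round steel dish with pins, 68 mm across, 18 mm high, loose among the stock; to be left. Origin at the centre of its underside.
- flat_bobbin: Bystander: flat bobbin with wooden ends and dark thread, 50 mm across, only 20 mm high, loose among the stock; to be left. Origin at the centre of its underside.
- chalk_box: Bystander: low square open cardboard box of white chalks, 62 mm square, 16 mm high, loose among the stock; to be left. Origin at the centre of its underside.
Not all that is in view belongs to the job. What is shaped like the small_tin but turquoise is not meant. Leave any yellow look-alike of the thread_cone alone.

How it is judged:
At the end, for the whole second after the job is handed in: Cone and large tin in the two-compartment tray; spool, small tin and hook box in the other; centres in separate compartments, upright within 7 degrees, underside within 5 mm of the tray floor, at rest; pin dish, flat bobbin and chalk box within 20 mm of their starts (((y of thread_cone in the frame of tray_two between -0.089 and -0.003 m and y of large_tin in the frame of tray_two between 0.003 and 0.089 m) or (y of thread_cone in the frame of tray_two between 0.003 and 0.089 m and y of large_tin in the frame of tray_two between -0.089 and -0.003 m)) and x of thread_cone in the frame of tray_two between -0.043 and 0.043 m and z of thread_cone in the frame of tray_two between 0.002 and 0.01 m and angle between each of thread_cone, large_tin, thread_spool, small_tin, hook_box's own z axis and vertical below 0.12 rad and linear speed of each of thread_cone, large_tin, thread_spool, small_tin, hook_box below 0.02 m/s and angular speed of each of thread_cone, large_tin, thread_spool, small_tin, hook_box below 0.3 rad/s and x of large_tin in the frame of tray_two between -0.043 and 0.043 m and z of large_tin in the frame of tray_two between 0.002 and 0.01 m and ((y of thread_spool in the frame of tray_three between -0.111 and -0.041 m and y of small_tin in the frame of tray_three between -0.035 and 0.035 m and y of hook_box in the frame of tray_three between 0.041 and 0.111 m) or (y of thread_spool in the frame of tray_three between -0.111 and -0.041 m and y of small_tin in the frame of tray_three between 0.041 and 0.111 m and y of hook_box in the frame of tray_three between -0.035 and 0.035 m) or (y of thread_spool in the frame of tray_three between -0.035 and 0.035 m and y of small_tin in the frame of tray_three between -0.111 and -0.041 m and y of hook_box in the frame of tray_three between 0.041 and 0.111 m) or (y of thread_spool in the frame of tray_three between -0.035 and 0.035 m and y of small_tin in the frame of tray_three between 0.041 and 0.111 m and y of hook_box in the frame of tray_three between -0.111 and -0.041 m) or (y of thread_spool in the frame of tray_three between 0.041 and 0.111 m and y of small_tin in the frame of tray_three between -0.111 and -0.041 m and y of hook_box in the frame of tray_three between -0.035 and 0.035 m) or (y of thread_spool in the frame of tray_three between 0.041 and 0.111 m and y of small_tin in the frame of tray_three between -0.035 and 0.035 m and y of hook_box in the frame of tray_three between -0.111 and -0.041 m)) and x of thread_spool in the frame of tray_three between -0.035 and 0.035 m and z of thread_spool in the frame of tray_three between 0.002 and 0.01 m and x of small_tin in the frame of tray_three between -0.035 and 0.035 m and z of small_tin in the frame of tray_three between 0.002 and 0.01 m and x of hook_box in the frame of tray_three between -0.035 and 0.035 m and z of hook_box in the frame of tray_three between 0.002 and 0.01 m and distance of each of pin_dish, flat_bobbin, chalk_box from where it was at the start of the episode below 0.02 m); the robot touches nothing.
It fails at once if the pin dish, the flat bobbin or the chalk box is shifted by more than 20 mm (distance of any of pin_dish, flat_bobbin, chalk_box from where it was at the start of the episode above 0.02 m).
It fails at once if a thing of the kits is dropped (it moves faster than 0.7 m/s out of the fingers: a fall of about 25 mm) ((linear speed of thread_cone above 0.7 m/s and contact force between thread_cone and the fingers below 0.05 N) or (linear speed of large_tin above 0.7 m/s and contact force between large_tin and the fingers below 0.05 N) or (linear speed of thread_spool above 0.7 m/s and contact force between thread_spool and the fingers below 0.05 N) or (linear speed of small_tin above 0.7 m/s and contact force between small_tin and the fingers below 0.05 N) or (linear speed of hook_box above 0.7 m/s and contact force between hook_box and the fingers below 0.05 N)).
It also fails if it takes over 128 s, if anything falls off the work surface, if the arm or the gripper's body presses on something with over 40 N, if the wrist force passes 120 N, or if a joint passes its speed limit or range.

## Robot

A 6-joint arm with a two-finger parallel gripper is mounted at the origin on the work surface. World frame = base frame: x ahead of the robot, y to its left, z up, the work surface at z = 0. Lengths are in m, angles in rad, forces in N, time in s.
With the tool pointing down it reaches from about 0.4 to 0.825 m from the base axis. Payload 7 kg.
Tool frame: the origin (TCP) lies on the centre line of the jaws, within the pads' length; the fingertips stand 22 mm ahead of it and the grasp point (between the pads) lies 3 mm ahead of it (arm.tcp_to_tips is the distance from the TCP to the fingertips, in m); z points along the fingers, y is the line along which they close (so a half turn about z gives the same grasp; the last joint's range is limited). The gripper opens to 88 mm and grips with 3 to 60 N. Pads are 19 mm wide; open, the fingers measure 130 mm over their backs; the gripper's body (78 mm by 193 mm) begins 47 mm behind the grasp point.
Start: joints at [1.572, 0.359, 0.012, 0, -1.224, -0.288], TCP at [0.191, 0.647, 0.249] pointing down, gripper open.
Joint ranges: [-3.07, 3.07], [-1.43, 2.12], [-1.02, 1.25], [-3.03, 1.67], [-3.05, -0], [-3.03, 3.03]. Speed limits (rad/s): [2.39, 2.39, 3.01, 3.14, 3.14, 3.14].

## Interface

Orientations are given as [roll, pitch, yaw] about the fixed x, y, z axes, in that order (R = Rz(yaw) Ry(pitch) Rx(roll)).
In Python, from station import arm gives the robot as it stands.
- The arm moves only by the tool jog_arm, never from a script. Its argument "targets" is a list of rows, each an object of numbers: "dx", "dy", "dz": the shift along the tool's x, y, z in mm; "rx", "ry", "rz": the turn, a rotation vector about the tool's x, y, z in rad; "gripper": the closure, from 0 (fully open) to 1 (shut). In form: [{"dx": .., "dy": .., "dz": .., "rx": .., "ry": .., "rz": .., "gripper": ..}, ...]. A call has exactly 8 rows; each row is the pose to reach, as a shift and turn from the pose commanded when the call began, along the tool's axes at that moment; what a row does not reach only later rows make up. A row lasts 1/12 s, in which the tool goes at most 41.7 mm and 7.16 degrees, less where a joint would pass 70% of its speed; a pose out of reach is approached as far as the arm can. A call with a gripper value outside its range is refused whole. The fingers move at their own pace and stop on an object; "force" is the grip in N (left out, the last holds). Time passes only in rows, so rows that repeat a pose let the fingers close, or fill a call up. It gives the time, the measured TCP pose, the force, the opening and the grip force at its end, in the units of the state.
- arm.get_state(): the state, without advancing time (a new reading comes with each control period).
- arm.grab_frame(name): name is "scene" or "top" or "wrist"; returns a dict with "frame" (384x512x3 uint8, red, green, blue), "z_map" (384x512 float32, m along the optical axis (not along the pixel's ray), 0 where there is no reading), "fx", "fy", "cx", "cy" (pixels), "view" (4x4, takes a point from world to camera coordinates). Camera axes: x right, y down, z forward; pixel columns grow to the right and rows downward; lengths in m; the calibration is good to about 2 mm. A picture is of the moment at which its call begins.
- arm.job_done(): hands the job in; it is judged then, once.
The state is a dict: "t": time; "q": joint angles; "qd": joint speeds; "joint_efforts": joint torques, N m; "eef_pos": TCP position; "ee_rot": TCP orientation; "force": force on the tool from outside, world axes, zero at the start; "moment": the same for the moment, N m; "width": finger opening in m; "gripper_force": force on a finger pad.
Only numpy, scipy, OpenCV 4.12 (cv2) and the standard library are available. Lean on these libraries where they do the work, as an engineer would, in place of code of your own. Each camera call takes 0.05 s, during which the arm holds its last target. There are 200 camera calls.

## Working session

There is one attempt and no reset: what is moved stays moved. The work goes in short steps, Python scripts to look and compute and a tool call to move; the robot and the scene stay as the last step left them, time stands still between calls to the robot, and variables do not carry over. Pictures are saved under pics/ and viewed, at most 14 in all, crops included, and the job is handed in when it is done.

Besides the shell and the picture viewer there is one more tool, called in YAML: its name, and indented under it one key for each argument. jog_arm: Moves the arm, as the interface text tells. Its arguments: {"type":"object","properties":{"targets":{"type":"array","items":{"type":"object","properties":{"dx":{"type":"number"},"dy":{"type":"number"},"dz":{"type":"number"},"rx":{"type":"number"},"ry":{"type":"number"},"rz":{"type":"number"},"gripper":{"type":"number"}}}},"force":{"type":"number"}},"required":["targets"]}

```bash
mkdir -p pics; ls; python3 - <<'E'
from station import arm
import cv2,numpy as np
s=arm.get_state();print(s)
fs={}
for n in("top","scene"):
    f=arm.grab_frame(n);cv2.imwrite(f"pics/{n}0.png",f["frame"][:,:,::-1]);np.savez(f"pics/{n}0.npz",**f)
    print(n,f["fx"],f["cx"],f["cy"],np.round(f["view"],3).tolist())
E
```

```text
pics
{'t': 0.0, 'q': array([ 1.57210241e+00,  3.59370901e-01,  1.10697991e-02, -3.49535220e-04,
       -1.22409205e+00, -2.88107131e-01]), 'qd': array([-1.94712929e-04, -4.86085108e-04, -3.18134800e-04,  4.33310547e-04,
       -1.10452739e-03, -7.92123365e-07]), 'joint_efforts': array([ 9.52390910e-04, -5.82702184e+01,  2.93053508e+01,  6.99750692e+00,
        6.82327125e-03, -1.58855987e-04]), 'eef_pos': array([0.19083808, 0.64699496, 0.24763786]), 'ee_rot': array([ 3.13996827e+00, -1.38718495e-04, -2.86919971e-01]), 'force': array([ 0.2426824 ,  0.28226717, -0.1717196 ]), 'moment': array([ 0.035625  , -0.05396722, -0.00657821]), 'gripper_force': 0.0, 'width': 0.08766615383280328}
top 390.8375453221172 252.74469472462096 193.8533424154482 [[-0.021, -1.0, -0.002, 0.013], [-0.989, 0.021, -0.149, 0.518], [0.149, -0.001, -0.989, 0.855], [0.0, 0.0, 0.0, 1.0]]
scene 349.0762377879173 252.59103411230166 195.77329526070093 [[0.67, 0.743, 0.01, -0.341], [0.562, -0.498, -0.661, -0.241], [-0.486, 0.448, -0.75, 1.228], [0.0, 0.0, 0.0, 1.0]]
```

```bash
python3 - <<'E'
import cv2
a=cv2.imread("pics/top0.png");cv2.imwrite("pics/v1.png",cv2.resize(a,(800,600),interpolation=cv2.INTER_CUBIC))
E
```

```text
(no output)
```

View pics/v1.png

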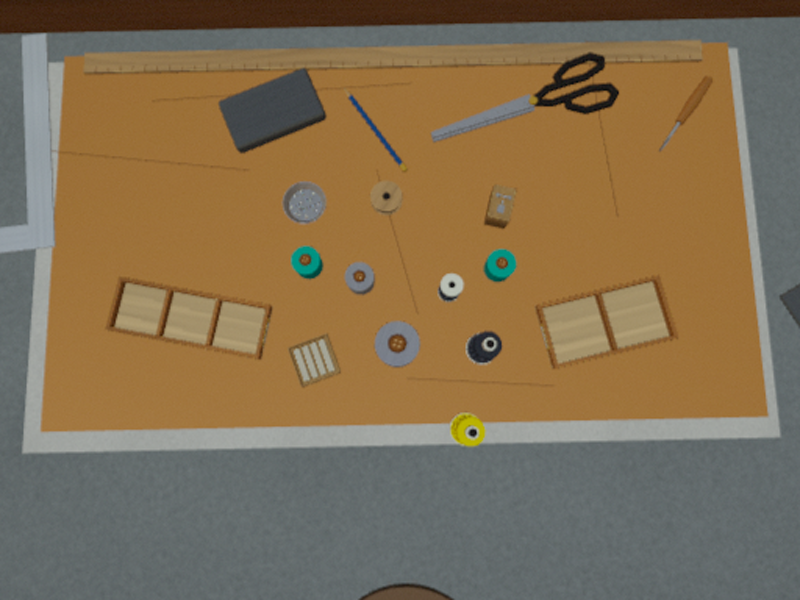

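View pics/scene0.png

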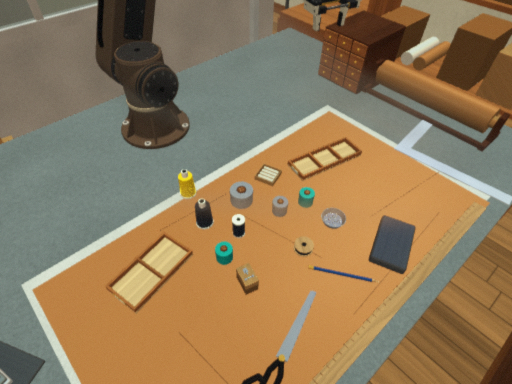

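Top view (800x600 scale) shows these pixel positions:
- **Kit items:** dark cone (485,347), big tin (397,343), small bare tin (360,277), white-ended spool (451,286), hook box (501,205).
- **Leave alone:** turquoise tins (306,262) and (500,265), yellow cone (468,430), pin dish (305,202), bobbin (386,196), chalk box (315,360).
- **Trays:** three compartments at (189,317), two at (606,321).

The two sets of look-alikes:
- **Small tin:** the bare-metal one at (360,277) fits; the turquoise ones don't.
- **Cone:** the dark one at (485,347) fits; the yellow one doesn't.

I'll confirm both in a crop.

```bash
cat > h.py <<'E'
import cv2,numpy as np
def pts(f):
    """world point map from z_map"""
    v,u=np.mgrid[:384,:512]; z=f["z_map"]
    c=np.stack([(u-f["cx"])/f["fx"]*z,(v-f["cy"])/f["fy"]*z,z],-1)
    V=f["view"]; return (c-V[:3,3])@V[:3,:3]
def ray(f,u,v,h):
    V=f["view"];R=V[:3,:3];o=-R.T@V[:3,3]
    d=np.stack([(np.asarray(u)-f["cx"])/f["fx"],(np.asarray(v)-f["cy"])/f["fy"],np.ones_like(u,float)],-1)@R
    return o+d*((h-o[2])/d[...,2])[...,None]
SEED=dict(cone=(485,347,.09),large=(397,343,.046),small=(360,277,.042),spool=(451,286,.06),box=(501,205,.045),
 turqL=(306,262,.042),turqR=(500,265,.042),yellow=(468,430,.09),dish=(305,202,.018),bobbin=(386,196,.02),chalk=(315,360,.016))
E
python3 - <<'E'
from h import *
for n in("top","scene"):
    f=np.load(f"pics/{n}0.npz"); f={k:f[k] for k in f}
    P=pts(f); T=np.load("pics/top0.npz"); T={k:T[k] for k in T}
    zz=P[...,2][(f["z_map"]>0)]; print(n,"table z median",np.median(zz))
    for k,(u,v,h) in SEED.items():
        c=ray(T,np.array(u/1.5625),np.array(v/1.5625),h)
        m=(np.hypot(P[...,0]-c[0],P[...,1]-c[1])<.045)&(abs(P[...,2]-h)<.006)
        vv,uu=np.nonzero(m)
        q=ray(f,uu,vv,h)[:,:2].astype(np.float32)*1000
        if len(q)<5: print(k,c.round(3),len(q));continue
        cc,r=cv2.minEnclosingCircle(q); print(k,len(q),"mean",q.mean(0).round(1),"circ",np.round(cc,1),round(r,1),"rect",[np.round(x,1) for x in cv2.minAreaRect(q)])
    for k,cu in dict(three=(189,317),two=(606,321)).items():
        c=ray(T,np.array(cu[0]/1.5625),np.array(cu[1]/1.5625),.02)
        m=((np.hypot(P[...,0]-c[0],P[...,1]-c[1])<.14)&(P[...,2]>.0135)&(P[...,2]<.03)).astype(np.uint8)
        vv,uu=np.nonzero(m);q=ray(f,uu,vv,.021)[:,:2].astype(np.float32)*1000
        print(k,len(q),[np.round(x,1) for x in cv2.minAreaRect(q)])
a=cv2.imread("pics/top0.png")[150:300,170:350]; cv2.imwrite("pics/v2.png",cv2.resize(a,(720,600),interpolation=cv2.INTER_CUBIC))
E
```

```text
top table z median 0.0007513503360910641
cone 57 mean [ 452.5 -124.6] circ [ 452.3 -124.7] 8.9 rect [array([ 452.3, -125. ]), array([17.2, 15. ]), np.float64(88.8)]
large 657 mean [459.3   1.5] circ [459.4   1.7] 32.6 rect [array([460. ,   0.7]), array([63., 63.]), np.float64(88.8)]
small 283 mean [559.6  55.4] circ [559.6  54.9] 22.0 rect [array([560.2,  56. ]), array([41.3, 42.2]), np.float64(89.1)]
spool 166 mean [540.9 -78.4] circ [540.9 -78.4] 16.5 rect [array([541.2, -78.5]), array([29.2, 29.8]), np.float64(88.2)]
box 329 mean [ 665.5 -158.4] circ [ 665.5 -157.5] 29.9 rect [array([ 665.4, -158.3]), array([34.5, 54. ]), np.float64(75.2)]
turqL 285 mean [585.3 133.9] circ [585.3 133.9] 22.2 rect [array([585.4, 134.1]), array([41.5, 42.6]), np.float64(89.9)]
turqR 282 mean [ 574.7 -154. ] circ [ 574.9 -153.6] 22.2 rect [array([ 574.6, -153.7]), array([41.5, 42.6]), np.float64(87.5)]
yellow 59 mean [334.6 -96.1] circ [334.5 -96.4] 8.9 rect [array([334.8, -95.8]), array([14.6, 16.5]), np.float64(87.8)]
dish 154 mean [687.1 142.3] circ [682.3 139.9] 33.7 rect [array([681.9, 139. ]), 
[... 1269 characters left out ...]
t [array([ 572.9, -153.5]), array([41.6, 46.1]), np.float64(50.2)]
yellow 36 mean [332.9 -95.6] circ [332.7 -95.1] 11.8 rect [array([332.7, -95.1]), array([16.4, 20.8]), np.float64(55.0)]
dish 134 mean [676.4 148.2] circ [678.1 141.6] 34.6 rect [array([678.1, 141.5]), array([64.6, 65.3]), np.float64(79.6)]
bobbin 260 mean [685.3  15.1] circ [684.5  15.2] 25.3 rect [array([684.7,  15.7]), array([49. , 48.3]), np.float64(48.3)]
chalk 312 mean [438.4 125.3] circ [437.6 124. ] 43.0 rect [array([437.5, 126. ]), array([64.2, 68.5]), np.float64(20.4)]
three 607 [array([505.9, 310.9]), array([241.8,  89.7]), np.float64(78.2)]
two 949 [array([ 486.5, -310.4]), array([102.9, 193.5]), np.float64(12.5)]
```

View pics/v2.png

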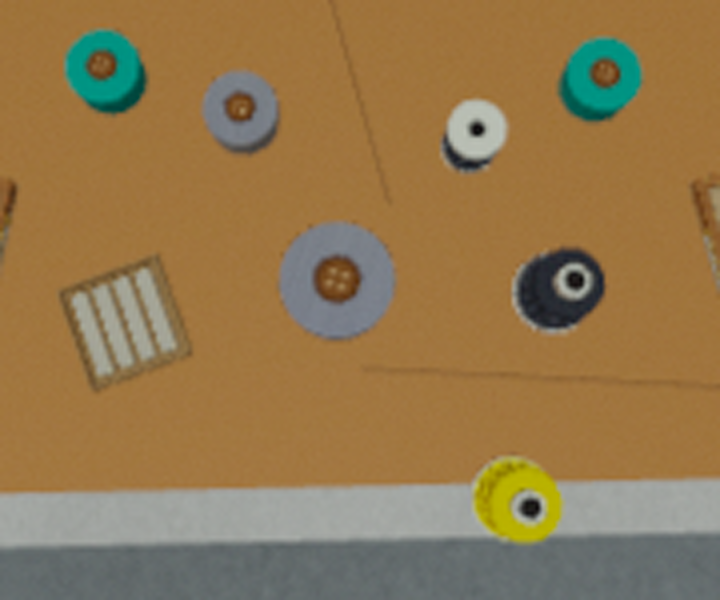

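The crop confirms it: the bare small tin (240,108), dark cone (560,285) and white-ended spool (477,130) are the ones meant, and the turquoise and yellow ones are the look-alikes. Next I'll write a planner that prints tool-frame legs.

```bash
cat > plan.py <<'E'
"""plan.py x,y,z,yawdeg ... : legs in the tool frame, starting at the measured pose (mm, rad)"""
import sys,numpy as np
from scipy.spatial.transform import Rotation as Ro
from station import arm
s=arm.get_state(); p=np.array(s["eef_pos"])*1000; R=Ro.from_euler("xyz",s["ee_rot"])
print("t",round(s["t"],2),"at",p.round(1),np.degrees(s["ee_rot"]).round(2),"q",s["q"].round(2),"w",round(s["width"]*1000,1))
for a in sys.argv[1:]:
    x,y,z,w=map(float,a.split(",")); q=np.array([x,y,z]); Q=Ro.from_euler("xyz",[180,0,w],degrees=True)
    print(a,"d",R.inv().apply(q-p).round(1),"rot",(R.inv()*Q).as_rotvec().round(4),"len",round(np.linalg.norm(q-p)))
    p,R=q,Q
E
python3 plan.py 330,380,220,12.5 450,90,200,12.5 458.5,1.8,110,12.5 458.5,1.8,41,12.5
```

```text
t 0.1 at [190.8 647.  247.7] [ 1.7991e+02 -1.0000e-02 -1.6440e+01] q [ 1.57  0.36  0.01 -0.   -1.22 -0.29] w 87.9
330,380,220,12.5 d [209.  216.7  28.1] rot [ 1.50e-03  2.00e-04 -5.05e-01] len 302
450,90,200,12.5 d [ 54.4 309.1  20. ] rot [0. 0. 0.] len 314
458.5,1.8,110,12.5 d [-10.8  87.9  90. ] rot [0. 0. 0.] len 126
458.5,1.8,41,12.5 d [ 0. -0. 69.] rot [0. 0. 0.] len 69
```

jog_arm:
  targets:
    - {"dx":26,"dy":27,"dz":3,"rz":-0.063,"gripper":0}
    - {"dx":52,"dy":54,"dz":7,"rz":-0.126,"gripper":0}
    - {"dx":78,"dy":81,"dz":10,"rz":-0.189,"gripper":0}
    - {"dx":104,"dy":108,"dz":14,"rz":-0.252,"gripper":0}
    - {"dx":131,"dy":135,"dz":17,"rz":-0.315,"gripper":0}
    - {"dx":157,"dy":162,"dz":21,"rz":-0.378,"gripper":0}
    - {"dx":183,"dy":190,"dz":25,"rz":-0.441,"gripper":0}
    - {"dx":209,"dy":217,"dz":28,"rz":-0.505,"gripper":0}
  force: 25

```text
invalid input at $.targets[0]: expected keys dx, dy, dz, rx, ry, rz, gripper
```

jog_arm:
  targets:
    - {"dx":7,"dy":39,"dz":2}
    - {"dx":14,"dy":77,"dz":5}
    - {"dx":20,"dy":116,"dz":8}
    - {"dx":27,"dy":155,"dz":10}
    - {"dx":34,"dy":193,"dz":12}
    - {"dx":41,"dy":232,"dz":15}
    - {"dx":48,"dy":270,"dz":18}
    - {"dx":54,"dy":309,"dz":20}

```text
invalid input at $.targets[0]: expected keys dx, dy, dz, rx, ry, rz, gripper
```

```bash
python3 plan.py  458.5,1.8,110,12.5 458.5,1.8,41,12.5
```

```text
t 0.1 at [190.8 647.  247.7] [ 1.7991e+02 -1.0000e-02 -1.6440e+01] q [ 1.57  0.36  0.01 -0.   -1.22 -0.29] w 87.9
458.5,1.8,110,12.5 d [439.3 542.9 138.6] rot [ 1.50e-03  2.00e-04 -5.05e-01] len 712
458.5,1.8,41,12.5 d [ 0. -0. 69.] rot [0. 0. 0.] len 69
```

All keys are required in every row.

jog_arm:
  targets:
    - {"dx":26,"dy":27,"dz":3,"rx":0,"ry":0,"rz":-0.063,"gripper":0}
    - {"dx":52,"dy":54,"dz":7,"rx":0,"ry":0,"rz":-0.126,"gripper":0}
    - {"dx":78,"dy":81,"dz":10,"rx":0,"ry":0,"rz":-0.189,"gripper":0}
    - {"dx":104,"dy":108,"dz":14,"rx":0,"ry":0,"rz":-0.252,"gripper":0}
    - {"dx":131,"dy":135,"dz":17,"rx":0,"ry":0,"rz":-0.315,"gripper":0}
    - {"dx":157,"dy":162,"dz":21,"rx":0,"ry":0,"rz":-0.378,"gripper":0}
    - {"dx":183,"dy":190,"dz":25,"rx":0,"ry":0,"rz":-0.441,"gripper":0}
    - {"dx":209,"dy":217,"dz":28,"rx":0,"ry":0,"rz":-0.505,"gripper":0}
  force: 25

```text
t: 0.77
eef_pos: [0.3303, 0.378, 0.2201]
ee_rot: [3.141, 0.0, 0.221]
force: [1.2, 0.4, 0.5]
width: 0.0876
gripper_force: 0.0
```

jog_arm:
  targets:
    - {"dx":7,"dy":39,"dz":2,"rx":0,"ry":0,"rz":0,"gripper":0}
    - {"dx":14,"dy":77,"dz":5,"rx":0,"ry":0,"rz":0,"gripper":0}
    - {"dx":20,"dy":116,"dz":8,"rx":0,"ry":0,"rz":0,"gripper":0}
    - {"dx":27,"dy":155,"dz":10,"rx":0,"ry":0,"rz":0,"gripper":0}
    - {"dx":34,"dy":193,"dz":12,"rx":0,"ry":0,"rz":0,"gripper":0}
    - {"dx":41,"dy":232,"dz":15,"rx":0,"ry":0,"rz":0,"gripper":0}
    - {"dx":48,"dy":270,"dz":18,"rx":0,"ry":0,"rz":0,"gripper":0}
    - {"dx":54,"dy":309,"dz":20,"rx":0,"ry":0,"rz":0,"gripper":0}

```text
t: 1.43
eef_pos: [0.4498, 0.0883, 0.2004]
ee_rot: [-3.141, -0.0, 0.219]
force: [1.5, 0.2, -0.3]
width: 0.0877
gripper_force: 0.0
```

```bash
python3 plan.py  458.5,1.8,110,12.5 458.5,1.8,41,12.5
```

```text
t 1.43 at [449.8  88.3 200.4] [-1.7999e+02 -1.0000e-02  1.2520e+01] q [ 0.63  0.04 -0.52 -0.   -1.02  1.16] w 87.7
458.5,1.8,110,12.5 d [-10.2  86.4  90.4] rot [-0.0002 -0.0001  0.0004] len 125
458.5,1.8,41,12.5 d [ 0. -0. 69.] rot [0. 0. 0.] len 69
```

jog_arm:
  targets:
    - {"dx":-3,"dy":25,"dz":20,"rx":0,"ry":0,"rz":0,"gripper":0}
    - {"dx":-6,"dy":50,"dz":40,"rx":0,"ry":0,"rz":0,"gripper":0}
    - {"dx":-8,"dy":72,"dz":60,"rx":0,"ry":0,"rz":0,"gripper":0}
    - {"dx":-10,"dy":86,"dz":80,"rx":0,"ry":0,"rz":0,"gripper":0}
    - {"dx":-10,"dy":86,"dz":90,"rx":0,"ry":0,"rz":0,"gripper":0}
    - {"dx":-10,"dy":86,"dz":90,"rx":0,"ry":0,"rz":0,"gripper":0}
    - {"dx":-10,"dy":86,"dz":105,"rx":0,"ry":0,"rz":0,"gripper":0}
    - {"dx":-10,"dy":86,"dz":120,"rx":0,"ry":0,"rz":0,"gripper":0}

```text
t: 2.1
eef_pos: [0.4595, 0.0046, 0.0813]
ee_rot: [-3.141, -0.003, 0.219]
force: [-0.5, -0.1, 0.0]
width: 0.0876
gripper_force: 0.0
```

jog_arm:
  targets:
    - {"dx":0,"dy":0,"dz":15,"rx":0,"ry":0,"rz":0,"gripper":0}
    - {"dx":0,"dy":0,"dz":30,"rx":0,"ry":0,"rz":0,"gripper":0}
    - {"dx":0,"dy":0,"dz":39,"rx":0,"ry":0,"rz":0,"gripper":0}
    - {"dx":0,"dy":0,"dz":39,"rx":0,"ry":0,"rz":0,"gripper":0}
    - {"dx":0,"dy":0,"dz":39,"rx":0,"ry":0,"rz":0,"gripper":0.4}
    - {"dx":0,"dy":0,"dz":39,"rx":0,"ry":0,"rz":0,"gripper":0.4}
    - {"dx":0,"dy":0,"dz":39,"rx":0,"ry":0,"rz":0,"gripper":0.4}
    - {"dx":0,"dy":0,"dz":39,"rx":0,"ry":0,"rz":0,"gripper":0.4}

```text
t: 2.77
eef_pos: [0.459, 0.0043, 0.0424]
ee_rot: [-3.141, -0.001, 0.218]
force: [1.0, -1.3, 0.9]
width: 0.0666
gripper_force: 1.2
```

```bash
python3 -c "
import numpy as np
c,s=np.cos(np.radians(12.5)),np.sin(np.radians(12.5))
u=np.array([-s,c])
for d in(-48,49):print(np.array([487.3,-310.5])+d*u)
u=np.array([np.cos(np.radians(78)),np.sin(np.radians(78))])
for d in(78,0,-78):print(np.array([506.5,311])+d*u)"
python3 plan.py 458.5,1.8,140,12.5 480,-180,140,12.5 497.7,-357.4,140,12.5 497.7,-357.4,46,12.5
```

```text
[ 497.68910147 -357.36220834]
[ 476.69445892 -262.66149565]
[522.71711188 387.29551286]
[506.5 311. ]
[490.28288812 234.70448714]
t 2.77 at [459.    4.3  42.4] [-1.7999e+02 -9.0000e-02  1.2510e+01] q [ 0.44  0.26 -0.71  0.   -0.6   1.35] w 66.6
458.5,1.8,140,12.5 d [ -0.9   2.3 -97.6] rot [-0.0002 -0.0015  0.0002] len 98
480,-180,140,12.5 d [-18.4 182.1   0. ] rot [0. 0. 0.] len 183
497.7,-357.4,140,12.5 d [-21.1 177.    0. ] rot [0. 0. 0.] len 178
497.7,-357.4,46,12.5 d [ 0. -0. 94.] rot [0. 0. 0.] len 94
```

jog_arm:
  targets:
    - {"dx":0,"dy":0,"dz":0,"rx":0,"ry":0,"rz":0,"gripper":0.6}
    - {"dx":0,"dy":0,"dz":0,"rx":0,"ry":0,"rz":0,"gripper":0.6}
    - {"dx":0,"dy":0,"dz":0,"rx":0,"ry":0,"rz":0,"gripper":0.6}
    - {"dx":0,"dy":0,"dz":0,"rx":0,"ry":0,"rz":0,"gripper":0.6}
    - {"dx":0,"dy":0,"dz":-2,"rx":0,"ry":0,"rz":0,"gripper":0.6}
    - {"dx":0,"dy":0,"dz":-4,"rx":0,"ry":0,"rz":0,"gripper":0.6}
    - {"dx":0,"dy":0,"dz":-7,"rx":0,"ry":0,"rz":0,"gripper":0.6}
    - {"dx":0,"dy":0,"dz":-10,"rx":0,"ry":0,"rz":0,"gripper":0.6}
  force: 30

```text
t: 3.43
eef_pos: [0.4583, 0.004, 0.0517]
ee_rot: [3.142, 0.0, 0.218]
force: [0.2, -0.2, -2.8]
width: 0.0655
gripper_force: 30.0
```

jog_arm:
  targets:
    - {"dx":0,"dy":0,"dz":-10,"rx":0,"ry":0,"rz":0,"gripper":0.6}
    - {"dx":0,"dy":0,"dz":-28,"rx":0,"ry":0,"rz":0,"gripper":0.6}
    - {"dx":0,"dy":0,"dz":-48,"rx":0,"ry":0,"rz":0,"gripper":0.6}
    - {"dx":0,"dy":0,"dz":-68,"rx":0,"ry":0,"rz":0,"gripper":0.6}
    - {"dx":0,"dy":5,"dz":-86,"rx":0,"ry":0,"rz":0,"gripper":0.6}
    - {"dx":0,"dy":18,"dz":-102,"rx":0,"ry":0,"rz":0,"gripper":0.6}
    - {"dx":0,"dy":38,"dz":-110,"rx":0,"ry":0,"rz":0,"gripper":0.6}
    - {"dx":0,"dy":65,"dz":-110,"rx":0,"ry":0,"rz":0,"gripper":0.6}

```text
t: 4.1
eef_pos: [0.4738, -0.0591, 0.1642]
ee_rot: [-3.141, -0.004, 0.22]
force: [0.0, -0.3, -2.0]
width: 0.0655
gripper_force: 30.0
```

jog_arm:
  targets:
    - {"dx":-5,"dy":38,"dz":0,"rx":0,"ry":0,"rz":0,"gripper":0.6}
    - {"dx":-10,"dy":78,"dz":0,"rx":0,"ry":0,"rz":0,"gripper":0.6}
    - {"dx":-15,"dy":118,"dz":0,"rx":0,"ry":0,"rz":0,"gripper":0.6}
    - {"dx":-20,"dy":158,"dz":0,"rx":0,"ry":0,"rz":0,"gripper":0.6}
    - {"dx":-25,"dy":198,"dz":0,"rx":0,"ry":0,"rz":0,"gripper":0.6}
    - {"dx":-30,"dy":236,"dz":0,"rx":0,"ry":0,"rz":0,"gripper":0.6}
    - {"dx":-35,"dy":270,"dz":0,"rx":0,"ry":0,"rz":0,"gripper":0.6}
    - {"dx":-40,"dy":296,"dz":0,"rx":0,"ry":0,"rz":0,"gripper":0.6}

```text
t: 4.77
eef_pos: [0.4972, -0.3598, 0.1613]
ee_rot: [-3.141, 0.001, 0.217]
force: [0.8, 0.5, -2.7]
width: 0.0654
gripper_force: 30.0
```

```bash
python3 plan.py 497.7,-357.4,60,12.5 497.7,-357.4,47,12.5
```

```text
t 4.77 at [ 497.2 -359.8  161.3] [-1.7999e+02  3.0000e-02  1.2430e+01] q [-0.31  0.33 -0.25  0.   -1.    2.1 ] w 65.4
497.7,-357.4,60,12.5 d [  1.   -2.2 101.3] rot [-0.0001  0.0005 -0.0013] len 101
497.7,-357.4,47,12.5 d [ 0. -0. 13.] rot [0. 0. 0.] len 13
```

jog_arm:
  targets:
    - {"dx":1,"dy":-2,"dz":12,"rx":0,"ry":0,"rz":0,"gripper":0.6}
    - {"dx":1,"dy":-2,"dz":30,"rx":0,"ry":0,"rz":0,"gripper":0.6}
    - {"dx":1,"dy":-2,"dz":50,"rx":0,"ry":0,"rz":0,"gripper":0.6}
    - {"dx":1,"dy":-2,"dz":70,"rx":0,"ry":0,"rz":0,"gripper":0.6}
    - {"dx":1,"dy":-2,"dz":86,"rx":0,"ry":0,"rz":0,"gripper":0.6}
    - {"dx":1,"dy":-2,"dz":98,"rx":0,"ry":0,"rz":0,"gripper":0.6}
    - {"dx":1,"dy":-2,"dz":104,"rx":0,"ry":0,"rz":0,"gripper":0.6}
    - {"dx":1,"dy":-2,"dz":106,"rx":0,"ry":0,"rz":0,"gripper":0.6}

```text
t: 5.43
eef_pos: [0.4973, -0.3546, 0.0543]
ee_rot: [-3.14, 0.002, 0.218]
force: [-0.6, -0.1, -2.1]
width: 0.0656
gripper_force: 30.0
```

jog_arm:
  targets:
    - {"dx":0,"dy":0,"dz":1,"rx":0,"ry":0,"rz":0,"gripper":0.6}
    - {"dx":0,"dy":0,"dz":2,"rx":0,"ry":0,"rz":0,"gripper":0.6}
    - {"dx":0,"dy":0,"dz":3,"rx":0,"ry":0,"rz":0,"gripper":0.6}
    - {"dx":0,"dy":0,"dz":4,"rx":0,"ry":0,"rz":0,"gripper":0.6}
    - {"dx":0,"dy":0,"dz":5,"rx":0,"ry":0,"rz":0,"gripper":0.6}
    - {"dx":0,"dy":0,"dz":6,"rx":0,"ry":0,"rz":0,"gripper":0.6}
    - {"dx":0,"dy":0,"dz":7,"rx":0,"ry":0,"rz":0,"gripper":0.6}
    - {"dx":0,"dy":0,"dz":7,"rx":0,"ry":0,"rz":0,"gripper":0.6}

```text
t: 6.1
eef_pos: [0.498, -0.3548, 0.0484]
ee_rot: [-3.141, 0.0, 0.218]
force: [-0.2, 0.5, -2.7]
width: 0.0655
gripper_force: 30.0
```

jog_arm:
  targets:
    - {"dx":0,"dy":0,"dz":0.5,"rx":0,"ry":0,"rz":0,"gripper":0.6}
    - {"dx":0,"dy":0,"dz":1,"rx":0,"ry":0,"rz":0,"gripper":0.6}
    - {"dx":0,"dy":0,"dz":1.5,"rx":0,"ry":0,"rz":0,"gripper":0.6}
    - {"dx":0,"dy":0,"dz":1.5,"rx":0,"ry":0,"rz":0,"gripper":0.6}
    - {"dx":0,"dy":0,"dz":1.5,"rx":0,"ry":0,"rz":0,"gripper":0.2}
    - {"dx":0,"dy":0,"dz":1.5,"rx":0,"ry":0,"rz":0,"gripper":0.1}
    - {"dx":0,"dy":0,"dz":1.5,"rx":0,"ry":0,"rz":0,"gripper":0}
    - {"dx":0,"dy":0,"dz":1.5,"rx":0,"ry":0,"rz":0,"gripper":0}

```text
t: 6.77
eef_pos: [0.4983, -0.355, 0.0471]
ee_rot: [3.141, -0.0, 0.218]
force: [-0.2, -0.7, -0.7]
width: 0.0841
gripper_force: 0.0
```

```bash
python3 plan.py 498,-354.7,150,12.5 451.5,-124.5,150,12.5 451.5,-124.5,46,12.5
```

```text
t 6.77 at [ 498.3 -355.    47.1] [ 1.7999e+02 -1.0000e-02  1.2500e+01] q [-0.3   0.45 -0.36  0.   -0.76  2.09] w 84.1
498,-354.7,150,12.5 d [  -0.2   -0.3 -102.9] rot [ 0.0002 -0.0003  0.0001] len 103
451.5,-124.5,150,12.5 d [   4.4 -234.8   -0. ] rot [0. 0. 0.] len 235
451.5,-124.5,46,12.5 d [  0.  -0. 104.] rot [0. 0. 0.] len 104
```

jog_arm:
  targets:
    - {"dx":0,"dy":0,"dz":-10,"rx":0,"ry":0,"rz":0,"gripper":0}
    - {"dx":0,"dy":0,"dz":-35,"rx":0,"ry":0,"rz":0,"gripper":0}
    - {"dx":0,"dy":0,"dz":-65,"rx":0,"ry":0,"rz":0,"gripper":0}
    - {"dx":0,"dy":-10,"dz":-90,"rx":0,"ry":0,"rz":0,"gripper":0}
    - {"dx":1,"dy":-35,"dz":-103,"rx":0,"ry":0,"rz":0,"gripper":0}
    - {"dx":2,"dy":-70,"dz":-103,"rx":0,"ry":0,"rz":0,"gripper":0}
    - {"dx":3,"dy":-110,"dz":-103,"rx":0,"ry":0,"rz":0,"gripper":0}
    - {"dx":4,"dy":-150,"dz":-103,"rx":0,"ry":0,"rz":0,"gripper":0}

```text
t: 7.43
eef_pos: [0.4693, -0.2066, 0.1511]
ee_rot: [3.141, -0.001, 0.217]
force: [0.9, 1.5, -0.5]
width: 0.0882
gripper_force: 0.0
```

jog_arm:
  targets:
    - {"dx":0,"dy":-35,"dz":0,"rx":0,"ry":0,"rz":0,"gripper":0.1}
    - {"dx":0,"dy":-60,"dz":0,"rx":0,"ry":0,"rz":0,"gripper":0.1}
    - {"dx":0,"dy":-78,"dz":0,"rx":0,"ry":0,"rz":0,"gripper":0.1}
    - {"dx":0,"dy":-85,"dz":0,"rx":0,"ry":0,"rz":0,"gripper":0.1}
    - {"dx":0,"dy":-85,"dz":0,"rx":0,"ry":0,"rz":0,"gripper":0.1}
    - {"dx":0,"dy":-85,"dz":5,"rx":0,"ry":0,"rz":0,"gripper":0.1}
    - {"dx":0,"dy":-85,"dz":15,"rx":0,"ry":0,"rz":0,"gripper":0.1}
    - {"dx":0,"dy":-85,"dz":25,"rx":0,"ry":0,"rz":0,"gripper":0.1}

```text
t: 8.1
eef_pos: [0.4517, -0.1254, 0.1249]
ee_rot: [3.141, -0.001, 0.217]
force: [0.0, 0.6, 0.3]
width: 0.0786
gripper_force: 0.0
```

```bash
python3 plan.py 451.5,-124.5,47,12.5; python3 - <<'E'
from station import arm
import cv2
f=arm.grab_frame("top")["frame"][130:290,260:460,::-1]
cv2.imwrite("pics/v3.png",cv2.resize(f,(750,600),interpolation=cv2.INTER_CUBIC))
E
```

```text
t 8.1 at [ 451.7 -125.4  124.9] [ 1.7999e+02 -6.0000e-02  1.2450e+01] q [ 0.15  0.14 -0.6   0.   -0.83  1.64] w 78.6
451.5,-124.5,47,12.5 d [-0.1 -1.  77.8] rot [ 0.0002 -0.001  -0.0008] len 78
```

View pics/v3.png

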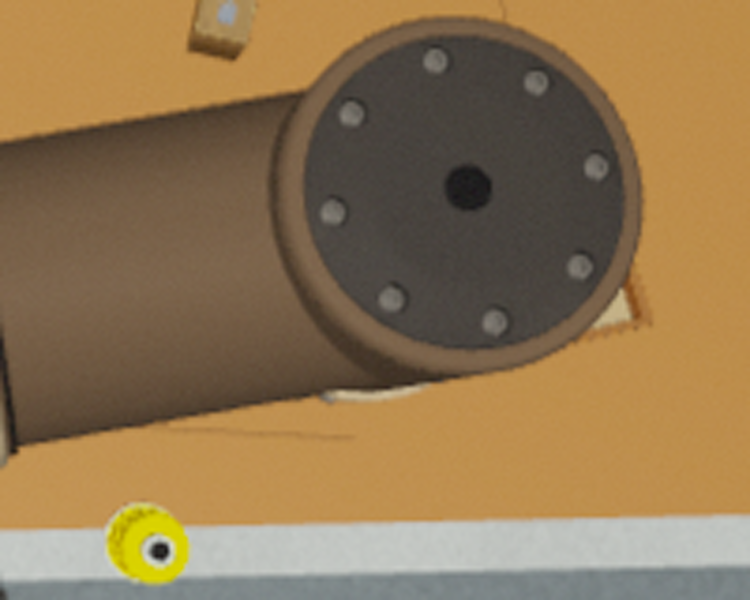

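The arm hides the trays here; only the untouched yellow cone (148,545) and the hook box (225,25) are visible. I'll go on and grip the cone.

jog_arm:
  targets:
    - {"dx":0,"dy":-1,"dz":15,"rx":0,"ry":0,"rz":0,"gripper":0.1}
    - {"dx":0,"dy":-1,"dz":32,"rx":0,"ry":0,"rz":0,"gripper":0.1}
    - {"dx":0,"dy":-1,"dz":50,"rx":0,"ry":0,"rz":0,"gripper":0.1}
    - {"dx":0,"dy":-1,"dz":66,"rx":0,"ry":0,"rz":0,"gripper":0.1}
    - {"dx":0,"dy":-1,"dz":75,"rx":0,"ry":0,"rz":0,"gripper":0.1}
    - {"dx":0,"dy":-1,"dz":78,"rx":0,"ry":0,"rz":0,"gripper":0.1}
    - {"dx":0,"dy":-1,"dz":78,"rx":0,"ry":0,"rz":0,"gripper":0.3}
    - {"dx":0,"dy":-1,"dz":78,"rx":0,"ry":0,"rz":0,"gripper":0.4}
  force: 25

```text
t: 8.82
eef_pos: [0.4514, -0.1239, 0.0475]
ee_rot: [3.141, -0.0, 0.218]
force: [0.5, 1.1, 0.2]
width: 0.0706
gripper_force: 0.0
```

jog_arm:
  targets:
    - {"dx":0,"dy":0,"dz":0,"rx":0,"ry":0,"rz":0,"gripper":0.7}
    - {"dx":0,"dy":0,"dz":0,"rx":0,"ry":0,"rz":0,"gripper":0.7}
    - {"dx":0,"dy":0,"dz":0,"rx":0,"ry":0,"rz":0,"gripper":0.7}
    - {"dx":0,"dy":0,"dz":0,"rx":0,"ry":0,"rz":0,"gripper":0.7}
    - {"dx":0,"dy":0,"dz":0,"rx":0,"ry":0,"rz":0,"gripper":0.7}
    - {"dx":0,"dy":0,"dz":-2,"rx":0,"ry":0,"rz":0,"gripper":0.7}
    - {"dx":0,"dy":0,"dz":-5,"rx":0,"ry":0,"rz":0,"gripper":0.7}
    - {"dx":0,"dy":0,"dz":-10,"rx":0,"ry":0,"rz":0,"gripper":0.7}

```text
t: 9.48
eef_pos: [0.4505, -0.1236, 0.057]
ee_rot: [-3.141, 0.001, 0.218]
force: [0.4, -0.0, -0.9]
width: 0.0417
gripper_force: 24.9
```

```bash
python3 plan.py 452,-125,110,12.5 477,-264,110,12.5 477,-264,54,12.5
```

```text
t 9.48 at [ 450.5 -123.6   57. ] [-1.7999e+02  7.0000e-02  1.2500e+01] q [ 0.16  0.25 -0.68 -0.   -0.65  1.63] w 41.7
452,-125,110,12.5 d [  1.1   1.6 -53. ] rot [-0.0001  0.0011 -0.    ] len 53
477,-264,110,12.5 d [ -5.7 141.1   0. ] rot [0. 0. 0.] len 141
477,-264,54,12.5 d [ 0. -0. 56.] rot [0. 0. 0.] len 56
```

jog_arm:
  targets:
    - {"dx":0,"dy":0,"dz":-12,"rx":0,"ry":0,"rz":0,"gripper":0.7}
    - {"dx":0,"dy":6,"dz":-28,"rx":0,"ry":0,"rz":0,"gripper":0.7}
    - {"dx":-1,"dy":20,"dz":-44,"rx":0,"ry":0,"rz":0,"gripper":0.7}
    - {"dx":-2,"dy":42,"dz":-54,"rx":0,"ry":0,"rz":0,"gripper":0.7}
    - {"dx":-3,"dy":70,"dz":-54,"rx":0,"ry":0,"rz":0,"gripper":0.7}
    - {"dx":-4,"dy":100,"dz":-54,"rx":0,"ry":0,"rz":0,"gripper":0.7}
    - {"dx":-5,"dy":126,"dz":-54,"rx":0,"ry":0,"rz":0,"gripper":0.7}
    - {"dx":-5,"dy":141,"dz":-54,"rx":0,"ry":0,"rz":0,"gripper":0.7}

```text
t: 10.15
eef_pos: [0.4769, -0.2646, 0.1115]
ee_rot: [3.141, -0.0, 0.217]
force: [0.2, 0.3, -1.6]
width: 0.0419
gripper_force: 24.9
```

jog_arm:
  targets:
    - {"dx":0,"dy":1,"dz":0,"rx":0,"ry":0,"rz":0,"gripper":0.7}
    - {"dx":0,"dy":1,"dz":6,"rx":0,"ry":0,"rz":0,"gripper":0.7}
    - {"dx":0,"dy":1,"dz":18,"rx":0,"ry":0,"rz":0,"gripper":0.7}
    - {"dx":0,"dy":1,"dz":32,"rx":0,"ry":0,"rz":0,"gripper":0.7}
    - {"dx":0,"dy":1,"dz":44,"rx":0,"ry":0,"rz":0,"gripper":0.7}
    - {"dx":0,"dy":1,"dz":51,"rx":0,"ry":0,"rz":0,"gripper":0.7}
    - {"dx":0,"dy":1,"dz":54,"rx":0,"ry":0,"rz":0,"gripper":0.7}
    - {"dx":0,"dy":1,"dz":55,"rx":0,"ry":0,"rz":0,"gripper":0.7}

```text
t: 10.82
eef_pos: [0.4765, -0.2627, 0.0556]
ee_rot: [-3.141, 0.001, 0.219]
force: [0.2, -0.1, -1.8]
width: 0.042
gripper_force: 24.9
```

Now lower 3 mm, release narrowly, then raise.

jog_arm:
  targets:
    - {"dx":0,"dy":0,"dz":1,"rx":0,"ry":0,"rz":0,"gripper":0.7}
    - {"dx":0,"dy":0,"dz":2,"rx":0,"ry":0,"rz":0,"gripper":0.7}
    - {"dx":0,"dy":0,"dz":3,"rx":0,"ry":0,"rz":0,"gripper":0.7}
    - {"dx":0,"dy":0,"dz":3,"rx":0,"ry":0,"rz":0,"gripper":0.7}
    - {"dx":0,"dy":0,"dz":3,"rx":0,"ry":0,"rz":0,"gripper":0.45}
    - {"dx":0,"dy":0,"dz":3,"rx":0,"ry":0,"rz":0,"gripper":0.35}
    - {"dx":0,"dy":0,"dz":3,"rx":0,"ry":0,"rz":0,"gripper":0.35}
    - {"dx":0,"dy":0,"dz":3,"rx":0,"ry":0,"rz":0,"gripper":0.35}

```text
t: 11.48
eef_pos: [0.477, -0.2634, 0.0533]
ee_rot: [3.141, -0.0, 0.218]
force: [-0.0, -0.5, 0.2]
width: 0.056
gripper_force: 0.0
```

jog_arm:
  targets:
    - {"dx":0,"dy":0,"dz":-5,"rx":0,"ry":0,"rz":0,"gripper":0.35}
    - {"dx":0,"dy":0,"dz":-15,"rx":0,"ry":0,"rz":0,"gripper":0.35}
    - {"dx":0,"dy":0,"dz":-30,"rx":0,"ry":0,"rz":0,"gripper":0.35}
    - {"dx":0,"dy":0,"dz":-45,"rx":0,"ry":0,"rz":0,"gripper":0.35}
    - {"dx":0,"dy":0,"dz":-60,"rx":0,"ry":0,"rz":0,"gripper":0.35}
    - {"dx":0,"dy":0,"dz":-75,"rx":0,"ry":0,"rz":0,"gripper":0.35}
    - {"dx":0,"dy":0,"dz":-90,"rx":0,"ry":0,"rz":0,"gripper":0.35}
    - {"dx":0,"dy":0,"dz":-105,"rx":0,"ry":0,"rz":0,"gripper":0.35}

```text
t: 12.15
eef_pos: [0.4768, -0.2634, 0.16]
ee_rot: [3.141, -0.001, 0.218]
force: [-0.0, -0.8, -0.4]
width: 0.0571
gripper_force: 0.0
```

```bash
python3 plan.py 560,-210,160,-14 664.7,-158.2,120,-14.8 664.7,-158.2,41,-14.8
```

```text
t 12.15 at [ 476.8 -263.4  160. ] [ 1.7997e+02 -5.0000e-02  1.2510e+01] q [-0.14  0.22 -0.4   0.   -0.95  1.93] w 57.1
560,-210,160,-14 d [ 92.7 -34.1   0. ] rot [ 2.000e-04 -1.000e-03  4.626e-01] len 99
664.7,-158.2,120,-14.8 d [ 89.1 -75.6  40. ] rot [ 0.    -0.     0.014] len 123
664.7,-158.2,41,-14.8 d [ 0. -0. 79.] rot [0. 0. 0.] len 79
```

jog_arm:
  targets:
    - {"dx":15,"dy":-5,"dz":0,"rx":0,"ry":0,"rz":0.06,"gripper":0.3}
    - {"dx":45,"dy":-14,"dz":0,"rx":0,"ry":0,"rz":0.13,"gripper":0.3}
    - {"dx":80,"dy":-24,"dz":0,"rx":0,"ry":0,"rz":0.2,"gripper":0.3}
    - {"dx":118,"dy":-36,"dz":0,"rx":0,"ry":0,"rz":0.27,"gripper":0.3}
    - {"dx":153,"dy":-46,"dz":0,"rx":0,"ry":0,"rz":0.34,"gripper":0.3}
    - {"dx":183,"dy":-55,"dz":0,"rx":0,"ry":0,"rz":0.41,"gripper":0.3}
    - {"dx":200,"dy":-60,"dz":0,"rx":0,"ry":0,"rz":0.46,"gripper":0.3}
    - {"dx":206,"dy":-62,"dz":0,"rx":0,"ry":0,"rz":0.477,"gripper":0.3}

```text
t: 12.82
eef_pos: [0.6669, -0.1566, 0.1585]
ee_rot: [3.142, -0.001, -0.26]
force: [-0.3, -0.6, 0.9]
width: 0.0614
gripper_force: 0.0
```

```bash
python3 plan.py 664.7,-158.2,41,-14.8;  python3 - <<'E'
from station import arm
import cv2
from h import *
f=arm.grab_frame("top");f={k:np.array(f[k]) for k in f}
cv2.imwrite("pics/v4.png",cv2.resize(f["frame"][:,:,::-1],(800,600),interpolation=cv2.INTER_CUBIC))
E
```

```text
t 12.82 at [ 666.9 -156.6  158.5] [ 1.800e+02 -5.000e-02 -1.488e+01] q [ 0.05  0.44 -0.08  0.   -1.05  1.26] w 61.4
664.7,-158.2,41,-14.8 d [ -1.8   2.1 117.5] rot [ 0.     -0.0008 -0.0014] len 118
```

View pics/v4.png

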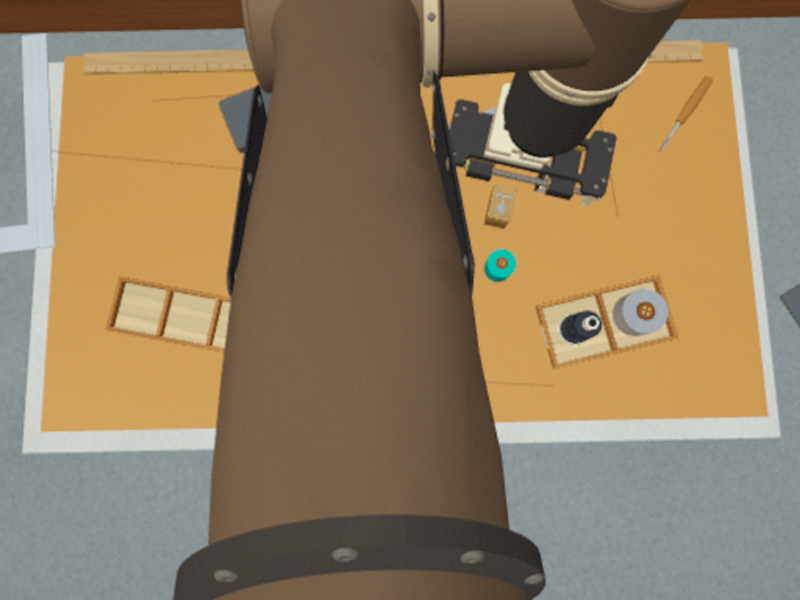

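The cone (580,325) and large tin (643,312) stand upright in their own compartments. Next is the hook box.

jog_arm:
  targets:
    - {"dx":-1,"dy":1,"dz":10,"rx":0,"ry":0,"rz":0,"gripper":0.3}
    - {"dx":-1,"dy":2,"dz":28,"rx":0,"ry":0,"rz":0,"gripper":0.3}
    - {"dx":-1,"dy":2,"dz":48,"rx":0,"ry":0,"rz":0,"gripper":0.3}
    - {"dx":-1,"dy":2,"dz":64,"rx":0,"ry":0,"rz":0,"gripper":0.3}
    - {"dx":-1,"dy":2,"dz":74,"rx":0,"ry":0,"rz":0,"gripper":0.3}
    - {"dx":-1,"dy":2,"dz":80,"rx":0,"ry":0,"rz":0,"gripper":0.3}
    - {"dx":-1,"dy":2,"dz":84,"rx":0,"ry":0,"rz":0,"gripper":0.3}
    - {"dx":-1,"dy":2,"dz":84,"rx":0,"ry":0,"rz":0,"gripper":0.3}

```text
t: 13.53
eef_pos: [0.6626, -0.1603, 0.0738]
ee_rot: [3.141, 0.0, -0.259]
force: [0.4, 0.5, -0.3]
width: 0.0616
gripper_force: 0.0
```

```bash
python3 plan.py 664.7,-158.2,41,-14.8
```

```text
t 13.53 at [ 662.6 -160.3   73.8] [ 1.7999e+02  2.0000e-02 -1.4840e+01] q [ 0.05  0.51 -0.17 -0.   -0.89  1.26] w 61.6
664.7,-158.2,41,-14.8 d [ 1.5 -2.5 32.8] rot [ 0.0001  0.0004 -0.0006] len 33
```

jog_arm:
  targets:
    - {"dx":1.5,"dy":-2.5,"dz":10,"rx":0,"ry":0,"rz":0,"gripper":0.3}
    - {"dx":1.5,"dy":-2.5,"dz":20,"rx":0,"ry":0,"rz":0,"gripper":0.3}
    - {"dx":1.5,"dy":-2.5,"dz":29,"rx":0,"ry":0,"rz":0,"gripper":0.3}
    - {"dx":1.5,"dy":-2.5,"dz":33,"rx":0,"ry":0,"rz":0,"gripper":0.3}
    - {"dx":1.5,"dy":-2.5,"dz":33,"rx":0,"ry":0,"rz":0,"gripper":0.4}
    - {"dx":1.5,"dy":-2.5,"dz":33,"rx":0,"ry":0,"rz":0,"gripper":0.5}
    - {"dx":1.5,"dy":-2.5,"dz":33,"rx":0,"ry":0,"rz":0,"gripper":0.6}
    - {"dx":1.5,"dy":-2.5,"dz":33,"rx":0,"ry":0,"rz":0,"gripper":0.75}
  force: 25

```text
t: 14.2
eef_pos: [0.6655, -0.1579, 0.0415]
ee_rot: [-3.141, -0.001, -0.259]
force: [-0.1, 0.4, 0.1]
width: 0.0404
gripper_force: 0.0
```

jog_arm:
  targets:
    - {"dx":0,"dy":0,"dz":0,"rx":0,"ry":0,"rz":0,"gripper":0.8}
    - {"dx":0,"dy":0,"dz":0,"rx":0,"ry":0,"rz":0,"gripper":0.8}
    - {"dx":0,"dy":0,"dz":0,"rx":0,"ry":0,"rz":0,"gripper":0.8}
    - {"dx":0,"dy":0,"dz":0,"rx":0,"ry":0,"rz":0,"gripper":0.8}
    - {"dx":0,"dy":0,"dz":0,"rx":0,"ry":0,"rz":0,"gripper":0.8}
    - {"dx":0,"dy":0,"dz":-2,"rx":0,"ry":0,"rz":0,"gripper":0.8}
    - {"dx":0,"dy":0,"dz":-5,"rx":0,"ry":0,"rz":0,"gripper":0.8}
    - {"dx":0,"dy":0,"dz":-10,"rx":0,"ry":0,"rz":0,"gripper":0.8}

```text
t: 14.87
eef_pos: [0.6645, -0.1578, 0.0505]
ee_rot: [3.141, 0.002, -0.259]
force: [-0.2, 0.2, -0.7]
width: 0.0337
gripper_force: 25.0
```

```bash
python3 plan.py 664.7,-158.2,150,-14.8 610,110,150,-12 522.7,387.3,150,-12 522.7,387.3,46,-12
```

```text
t 14.87 at [ 664.5 -157.8   50.5] [ 1.7998e+02  9.0000e-02 -1.4840e+01] q [ 0.05  0.54 -0.19 -0.   -0.85  1.26] w 33.7
664.7,-158.2,150,-14.8 d [  0.2   0.4 -99.5] rot [ 0.0003  0.0016 -0.0007] len 99
610,110,150,-12 d [-121.4 -245.3   -0. ] rot [ 0.      0.     -0.0489] len 274
522.7,387.3,150,-12 d [-143.  -253.1   -0. ] rot [0. 0. 0.] len 291
522.7,387.3,46,-12 d [ -0.  -0. 104.] rot [0. 0. 0.] len 104
```

jog_arm:
  targets:
    - {"dx":0,"dy":0,"dz":-12,"rx":0,"ry":0,"rz":0,"gripper":0.8}
    - {"dx":0,"dy":0,"dz":-30,"rx":0,"ry":0,"rz":0,"gripper":0.8}
    - {"dx":-2,"dy":-5,"dz":-52,"rx":0,"ry":0,"rz":0,"gripper":0.8}
    - {"dx":-9,"dy":-18,"dz":-72,"rx":0,"ry":0,"rz":0,"gripper":0.8}
    - {"dx":-20,"dy":-40,"dz":-85,"rx":0,"ry":0,"rz":0,"gripper":0.8}
    - {"dx":-35,"dy":-70,"dz":-90,"rx":0,"ry":0,"rz":0,"gripper":0.8}
    - {"dx":-51,"dy":-103,"dz":-90,"rx":0,"ry":0,"rz":0,"gripper":0.8}
    - {"dx":-67,"dy":-136,"dz":-90,"rx":0,"ry":0,"rz":0,"gripper":0.8}

```text
t: 15.53
eef_pos: [0.6351, -0.0082, 0.1429]
ee_rot: [-3.14, -0.002, -0.26]
force: [0.2, 1.1, -1.0]
width: 0.0339
gripper_force: 25.0
```

jog_arm:
  targets:
    - {"dx":-17,"dy":-33,"dz":0,"rx":0,"ry":0,"rz":-0.006,"gripper":0.8}
    - {"dx":-34,"dy":-66,"dz":0,"rx":0,"ry":0,"rz":-0.012,"gripper":0.8}
    - {"dx":-51,"dy":-99,"dz":0,"rx":0,"ry":0,"rz":-0.018,"gripper":0.8}
    - {"dx":-68,"dy":-132,"dz":0,"rx":0,"ry":0,"rz":-0.024,"gripper":0.8}
    - {"dx":-85,"dy":-165,"dz":0,"rx":0,"ry":0,"rz":-0.03,"gripper":0.8}
    - {"dx":-102,"dy":-198,"dz":0,"rx":0,"ry":0,"rz":-0.036,"gripper":0.8}
    - {"dx":-118,"dy":-228,"dz":0,"rx":0,"ry":0,"rz":-0.042,"gripper":0.8}
    - {"dx":-132,"dy":-250,"dz":0,"rx":0,"ry":0,"rz":-0.048,"gripper":0.8}

```text
t: 16.2
eef_pos: [0.5711, 0.269, 0.1424]
ee_rot: [-3.14, -0.001, -0.209]
force: [1.6, 0.8, -0.7]
width: 0.034
gripper_force: 25.0
```

```bash
python3 plan.py 522.7,387.3,140,-12 522.7,387.3,46,-12
```

```text
t 16.2 at [571.1 269.  142.4] [-1.7993e+02 -6.0000e-02 -1.1980e+01] q [ 0.75  0.37 -0.23  0.   -0.97  0.61] w 34.0
522.7,387.3,140,-12 d [ -71.9 -105.7    2.4] rot [-0.0012 -0.0011  0.0003] len 128
522.7,387.3,46,-12 d [-0. -0. 94.] rot [0. 0. 0.] len 94
```

jog_arm:
  targets:
    - {"dx":-18,"dy":-28,"dz":0,"rx":0,"ry":0,"rz":0,"gripper":0.8}
    - {"dx":-40,"dy":-60,"dz":0,"rx":0,"ry":0,"rz":0,"gripper":0.8}
    - {"dx":-60,"dy":-88,"dz":0,"rx":0,"ry":0,"rz":0,"gripper":0.8}
    - {"dx":-70,"dy":-103,"dz":0,"rx":0,"ry":0,"rz":0,"gripper":0.8}
    - {"dx":-70,"dy":-103,"dz":5,"rx":0,"ry":0,"rz":0,"gripper":0.8}
    - {"dx":-70,"dy":-103,"dz":20,"rx":0,"ry":0,"rz":0,"gripper":0.8}
    - {"dx":-70,"dy":-103,"dz":40,"rx":0,"ry":0,"rz":0,"gripper":0.8}
    - {"dx":-70,"dy":-103,"dz":55,"rx":0,"ry":0,"rz":0,"gripper":0.8}

```text
t: 16.87
eef_pos: [0.5244, 0.3814, 0.0859]
ee_rot: [-3.141, 0.0, -0.211]
force: [-0.1, -1.1, -1.5]
width: 0.0343
gripper_force: 25.0
```

```bash
python3 plan.py 522.7,387.3,47,-12
```

```text
t 16.87 at [524.4 381.4  85.9] [-179.98    0.    -12.07] q [ 0.93  0.45 -0.24 -0.   -0.87  0.43] w 34.3
522.7,387.3,47,-12 d [-2.9 -5.4 38.9] rot [-0.0004  0.     -0.0012] len 39
```

jog_arm:
  targets:
    - {"dx":-3,"dy":-5,"dz":6,"rx":0,"ry":0,"rz":0,"gripper":0.8}
    - {"dx":-3,"dy":-5,"dz":14,"rx":0,"ry":0,"rz":0,"gripper":0.8}
    - {"dx":-3,"dy":-5,"dz":22,"rx":0,"ry":0,"rz":0,"gripper":0.8}
    - {"dx":-3,"dy":-5,"dz":29,"rx":0,"ry":0,"rz":0,"gripper":0.8}
    - {"dx":-3,"dy":-5,"dz":34,"rx":0,"ry":0,"rz":0,"gripper":0.8}
    - {"dx":-3,"dy":-5,"dz":36,"rx":0,"ry":0,"rz":0,"gripper":0.8}
    - {"dx":-3,"dy":-5,"dz":37,"rx":0,"ry":0,"rz":0,"gripper":0.8}
    - {"dx":-3,"dy":-5,"dz":38,"rx":0,"ry":0,"rz":0,"gripper":0.8}

```text
t: 17.53
eef_pos: [0.523, 0.3872, 0.0483]
ee_rot: [-3.141, -0.0, -0.211]
force: [1.1, 0.1, -1.6]
width: 0.0339
gripper_force: 25.0
```

jog_arm:
  targets:
    - {"dx":0,"dy":0,"dz":0.6,"rx":0,"ry":0,"rz":0,"gripper":0.8}
    - {"dx":0,"dy":0,"dz":1.2,"rx":0,"ry":0,"rz":0,"gripper":0.8}
    - {"dx":0,"dy":0,"dz":1.8,"rx":0,"ry":0,"rz":0,"gripper":0.8}
    - {"dx":0,"dy":0,"dz":1.8,"rx":0,"ry":0,"rz":0,"gripper":0.8}
    - {"dx":0,"dy":0,"dz":1.8,"rx":0,"ry":0,"rz":0,"gripper":0.55}
    - {"dx":0,"dy":0,"dz":1.8,"rx":0,"ry":0,"rz":0,"gripper":0.4}
    - {"dx":0,"dy":0,"dz":1.8,"rx":0,"ry":0,"rz":0,"gripper":0.4}
    - {"dx":0,"dy":0,"dz":1.8,"rx":0,"ry":0,"rz":0,"gripper":0.4}

```text
t: 18.2
eef_pos: [0.5228, 0.3872, 0.0464]
ee_rot: [-3.141, -0.0, -0.211]
force: [-0.9, -0.5, 0.3]
width: 0.0508
gripper_force: 0.0
```

jog_arm:
  targets:
    - {"dx":0,"dy":0,"dz":-5,"rx":0,"ry":0,"rz":0,"gripper":0.4}
    - {"dx":0,"dy":0,"dz":-15,"rx":0,"ry":0,"rz":0,"gripper":0.4}
    - {"dx":0,"dy":0,"dz":-32,"rx":0,"ry":0,"rz":0,"gripper":0.4}
    - {"dx":0,"dy":0,"dz":-50,"rx":0,"ry":0,"rz":0,"gripper":0.4}
    - {"dx":0,"dy":0,"dz":-68,"rx":0,"ry":0,"rz":0,"gripper":0.4}
    - {"dx":0,"dy":0,"dz":-82,"rx":0,"ry":0,"rz":0,"gripper":0.4}
    - {"dx":0,"dy":0,"dz":-90,"rx":0,"ry":0,"rz":0,"gripper":0.4}
    - {"dx":0,"dy":0,"dz":-90,"rx":0,"ry":0,"rz":0,"gripper":0.4}

```text
t: 18.87
eef_pos: [0.5236, 0.388, 0.1393]
ee_rot: [-3.138, -0.002, -0.211]
force: [0.3, -0.0, -0.2]
width: 0.0528
gripper_force: 0.0
```

```bash
python3 plan.py 558.8,55.2,135,-12 558.8,55.2,42,-12; python3 - <<'E'
from station import arm
import cv2
from h import *
for n in("scene","top"):
    f=arm.grab_frame(n);f={k:np.array(f[k]) for k in f};P=pts(f);np.savez(f"pics/{n}5.npz",**f)
    for k in("small","spool"):
        u,v,h=SEED[k];c=dict(small=(.559,.055),spool=(.54,-.078))[k]
        m=(np.hypot(P[...,0]-c[0],P[...,1]-c[1])<.04)&(abs(P[...,2]-h)<.006)
        print(n,k,m.sum(),(P[m][:,:2].mean(0)*1000).round(1) if m.any() else "")
    if n=="scene":cv2.imwrite("pics/v5.png",f["frame"][:,:,::-1])
E
```

```text
t 18.87 at [523.6 388.  139.3] [-1.7978e+02 -1.3000e-01 -1.2060e+01] q [ 0.94  0.4  -0.19  0.   -0.98  0.42] w 52.8
558.8,55.2,135,-12 d [103.9 318.1   3.3] rot [-0.0038 -0.0022 -0.0011] len 335
558.8,55.2,42,-12 d [-0. -0. 93.] rot [0. 0. 0.] len 93
scene small 175 [558.1  54.5]
scene spool 124 [538.7 -77.5]
top small 281 [559.5  55.3]
top spool 167 [541.  -78.3]
```

View pics/v5.png

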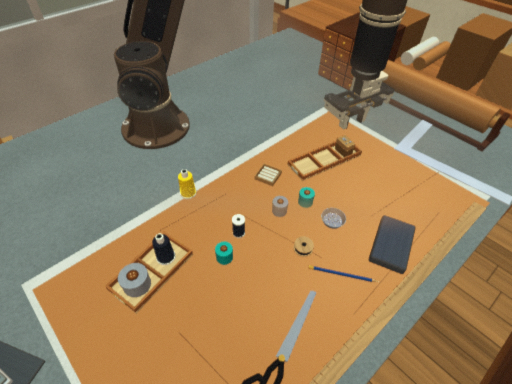

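Scene view: hook box stands in tray_three's far compartment (346,145), and the cone and large tin are well placed. Next is the small bare tin (280,205).

jog_arm:
  targets:
    - {"dx":6,"dy":18,"dz":0,"rx":0,"ry":0,"rz":0,"gripper":0.3}
    - {"dx":18,"dy":55,"dz":0,"rx":0,"ry":0,"rz":0,"gripper":0.3}
    - {"dx":30,"dy":93,"dz":0,"rx":0,"ry":0,"rz":0,"gripper":0.3}
    - {"dx":43,"dy":131,"dz":0,"rx":0,"ry":0,"rz":0,"gripper":0.3}
    - {"dx":55,"dy":169,"dz":0,"rx":0,"ry":0,"rz":0,"gripper":0.3}
    - {"dx":67,"dy":207,"dz":0,"rx":0,"ry":0,"rz":0,"gripper":0.3}
    - {"dx":80,"dy":245,"dz":0,"rx":0,"ry":0,"rz":0,"gripper":0.3}
    - {"dx":91,"dy":280,"dz":0,"rx":0,"ry":0,"rz":0,"gripper":0.3}

```text
t: 19.63
eef_pos: [0.5522, 0.0915, 0.1352]
ee_rot: [3.14, 0.002, -0.211]
force: [0.9, 0.0, -0.2]
width: 0.0613
gripper_force: 0.0
```

jog_arm:
  targets:
    - {"dx":8,"dy":25,"dz":0,"rx":0,"ry":0,"rz":0,"gripper":0.3}
    - {"dx":13,"dy":38,"dz":0,"rx":0,"ry":0,"rz":0,"gripper":0.3}
    - {"dx":13,"dy":38,"dz":0,"rx":0,"ry":0,"rz":0,"gripper":0.3}
    - {"dx":13,"dy":38,"dz":10,"rx":0,"ry":0,"rz":0,"gripper":0.3}
    - {"dx":13,"dy":38,"dz":28,"rx":0,"ry":0,"rz":0,"gripper":0.3}
    - {"dx":13,"dy":38,"dz":46,"rx":0,"ry":0,"rz":0,"gripper":0.3}
    - {"dx":13,"dy":38,"dz":58,"rx":0,"ry":0,"rz":0,"gripper":0.3}
    - {"dx":13,"dy":38,"dz":62,"rx":0,"ry":0,"rz":0,"gripper":0.3}

```text
t: 20.3
eef_pos: [0.5559, 0.0547, 0.071]
ee_rot: [3.139, 0.004, -0.21]
force: [-0.5, 0.0, -0.9]
width: 0.0614
gripper_force: 0.0
```

```bash
python3 plan.py 558.8,55.2,42,-12
```

```text
t 20.3 at [555.9  54.7  71. ] [179.86   0.23 -12.04] q [ 0.45  0.35 -0.46 -0.   -0.76  0.91] w 61.4
558.8,55.2,42,-12 d [ 2.8 -1.2 29. ] rot [ 0.0024  0.004  -0.0007] len 29
```

jog_arm:
  targets:
    - {"dx":2.5,"dy":-1,"dz":8,"rx":0,"ry":0,"rz":0,"gripper":0.3}
    - {"dx":2.5,"dy":-1,"dz":18,"rx":0,"ry":0,"rz":0,"gripper":0.3}
    - {"dx":2.5,"dy":-1,"dz":26,"rx":0,"ry":0,"rz":0,"gripper":0.3}
    - {"dx":2.5,"dy":-1,"dz":29,"rx":0,"ry":0,"rz":0,"gripper":0.3}
    - {"dx":2.5,"dy":-1,"dz":29,"rx":0,"ry":0,"rz":0,"gripper":0.4}
    - {"dx":2.5,"dy":-1,"dz":29,"rx":0,"ry":0,"rz":0,"gripper":0.5}
    - {"dx":2.5,"dy":-1,"dz":29,"rx":0,"ry":0,"rz":0,"gripper":0.6}
    - {"dx":2.5,"dy":-1,"dz":29,"rx":0,"ry":0,"rz":0,"gripper":0.7}
  force: 25

```text
t: 20.97
eef_pos: [0.5609, 0.0549, 0.0458]
ee_rot: [-3.141, -0.001, -0.211]
force: [0.3, 1.0, -0.1]
width: 0.0434
gripper_force: 25.0
```

jog_arm:
  targets:
    - {"dx":0,"dy":0,"dz":0,"rx":0,"ry":0,"rz":0,"gripper":0.7}
    - {"dx":0,"dy":0,"dz":0,"rx":0,"ry":0,"rz":0,"gripper":0.7}
    - {"dx":0,"dy":0,"dz":0,"rx":0,"ry":0,"rz":0,"gripper":0.7}
    - {"dx":0,"dy":0,"dz":0,"rx":0,"ry":0,"rz":0,"gripper":0.7}
    - {"dx":0,"dy":0,"dz":0,"rx":0,"ry":0,"rz":0,"gripper":0.7}
    - {"dx":0,"dy":0,"dz":-2,"rx":0,"ry":0,"rz":0,"gripper":0.7}
    - {"dx":0,"dy":0,"dz":-5,"rx":0,"ry":0,"rz":0,"gripper":0.7}
    - {"dx":0,"dy":0,"dz":-10,"rx":0,"ry":0,"rz":0,"gripper":0.7}

```text
t: 21.63
eef_pos: [0.5598, 0.0545, 0.0548]
ee_rot: [3.141, 0.002, -0.211]
force: [-0.0, 0.8, -0.6]
width: 0.0436
gripper_force: 25.0
```

```bash
python3 plan.py 558.8,55.2,130,-12 506.5,311,130,-12 506.5,311,47,-12
```

```text
t 21.63 at [559.8  54.5  54.8] [ 1.7995e+02  9.0000e-02 -1.2100e+01] q [ 0.44  0.38 -0.47 -0.   -0.73  0.92] w 43.6
558.8,55.2,130,-12 d [ -1.3  -0.4 -75.2] rot [ 0.0009  0.0016 -0.0017] len 75
506.5,311,130,-12 d [-104.3 -239.3   -0. ] rot [0. 0. 0.] len 261
506.5,311,47,-12 d [-0. -0. 83.] rot [0. 0. 0.] len 83
```

jog_arm:
  targets:
    - {"dx":0,"dy":0,"dz":-10,"rx":0,"ry":0,"rz":0,"gripper":0.7}
    - {"dx":0,"dy":0,"dz":-25,"rx":0,"ry":0,"rz":0,"gripper":0.7}
    - {"dx":0,"dy":0,"dz":-42,"rx":0,"ry":0,"rz":0,"gripper":0.7}
    - {"dx":-4,"dy":-8,"dz":-58,"rx":0,"ry":0,"rz":0,"gripper":0.7}
    - {"dx":-11,"dy":-25,"dz":-70,"rx":0,"ry":0,"rz":0,"gripper":0.7}
    - {"dx":-22,"dy":-50,"dz":-75,"rx":0,"ry":0,"rz":0,"gripper":0.7}
    - {"dx":-35,"dy":-80,"dz":-75,"rx":0,"ry":0,"rz":0,"gripper":0.7}
    - {"dx":-48,"dy":-110,"dz":-75,"rx":0,"ry":0,"rz":0,"gripper":0.7}

```text
t: 22.3
eef_pos: [0.5366, 0.1734, 0.1319]
ee_rot: [-3.14, -0.001, -0.212]
force: [0.8, 0.8, -1.2]
width: 0.0436
gripper_force: 25.0
```

jog_arm:
  targets:
    - {"dx":-13,"dy":-30,"dz":0,"rx":0,"ry":0,"rz":0,"gripper":0.7}
    - {"dx":-26,"dy":-60,"dz":0,"rx":0,"ry":0,"rz":0,"gripper":0.7}
    - {"dx":-39,"dy":-88,"dz":0,"rx":0,"ry":0,"rz":0,"gripper":0.7}
    - {"dx":-50,"dy":-112,"dz":0,"rx":0,"ry":0,"rz":0,"gripper":0.7}
    - {"dx":-56,"dy":-125,"dz":0,"rx":0,"ry":0,"rz":0,"gripper":0.7}
    - {"dx":-58,"dy":-130,"dz":0,"rx":0,"ry":0,"rz":0,"gripper":0.7}
    - {"dx":-58,"dy":-130,"dz":5,"rx":0,"ry":0,"rz":0,"gripper":0.7}
    - {"dx":-58,"dy":-130,"dz":15,"rx":0,"ry":0,"rz":0,"gripper":0.7}

```text
t: 22.97
eef_pos: [0.5076, 0.3116, 0.116]
ee_rot: [-3.14, -0.001, -0.211]
force: [0.4, 0.4, -1.6]
width: 0.0433
gripper_force: 25.0
```

```bash
python3 plan.py 506.5,311,51,-12
```

```text
t 22.97 at [507.6 311.6 116. ] [-1.7991e+02 -6.0000e-02 -1.2070e+01] q [ 0.88  0.35 -0.34  0.   -0.89  0.48] w 43.3
506.5,311,51,-12 d [-1.  1. 65.] rot [-0.0016 -0.001  -0.0011] len 65
```

jog_arm:
  targets:
    - {"dx":-1,"dy":0,"dz":10,"rx":0,"ry":0,"rz":0,"gripper":0.7}
    - {"dx":-1,"dy":0,"dz":25,"rx":0,"ry":0,"rz":0,"gripper":0.7}
    - {"dx":-1,"dy":0,"dz":40,"rx":0,"ry":0,"rz":0,"gripper":0.7}
    - {"dx":-1,"dy":0,"dz":52,"rx":0,"ry":0,"rz":0,"gripper":0.7}
    - {"dx":-1,"dy":0,"dz":58,"rx":0,"ry":0,"rz":0,"gripper":0.7}
    - {"dx":-1,"dy":0,"dz":61,"rx":0,"ry":0,"rz":0,"gripper":0.7}
    - {"dx":-1,"dy":0,"dz":62,"rx":0,"ry":0,"rz":0,"gripper":0.7}
    - {"dx":-1,"dy":0,"dz":63,"rx":0,"ry":0,"rz":0,"gripper":0.7}

```text
t: 23.63
eef_pos: [0.5065, 0.3116, 0.0524]
ee_rot: [-3.141, -0.0, -0.211]
force: [0.0, -0.8, -0.5]
width: 0.0431
gripper_force: 25.0
```

jog_arm:
  targets:
    - {"dx":0,"dy":0,"dz":0.5,"rx":0,"ry":0,"rz":0,"gripper":0.7}
    - {"dx":0,"dy":0,"dz":1,"rx":0,"ry":0,"rz":0,"gripper":0.7}
    - {"dx":0,"dy":0,"dz":1.5,"rx":0,"ry":0,"rz":0,"gripper":0.7}
    - {"dx":0,"dy":0,"dz":2,"rx":0,"ry":0,"rz":0,"gripper":0.7}
    - {"dx":0,"dy":0,"dz":2,"rx":0,"ry":0,"rz":0,"gripper":0.7}
    - {"dx":0,"dy":0,"dz":2,"rx":0,"ry":0,"rz":0,"gripper":0.7}
    - {"dx":0,"dy":0,"dz":2,"rx":0,"ry":0,"rz":0,"gripper":0.7}
    - {"dx":0,"dy":0,"dz":2,"rx":0,"ry":0,"rz":0,"gripper":0.7}

```text
t: 24.3
eef_pos: [0.5063, 0.3122, 0.0508]
ee_rot: [-3.141, -0.0, -0.211]
force: [-1.9, 0.4, 5.6]
width: 0.0432
gripper_force: 25.0
```

```bash
python3 -c "
from station import arm
s=arm.get_state();print(s['eef_pos'],s['force'])"
```

```text
[0.5063226  0.31218079 0.0507826 ] [-1.92345946  0.3839761   5.61467824]
```

Contact at 5.6 N, so it's on the floor. Release narrowly and rise.

jog_arm:
  targets:
    - {"dx":0,"dy":0,"dz":0,"rx":0,"ry":0,"rz":0,"gripper":0.48}
    - {"dx":0,"dy":0,"dz":0,"rx":0,"ry":0,"rz":0,"gripper":0.42}
    - {"dx":0,"dy":0,"dz":0,"rx":0,"ry":0,"rz":0,"gripper":0.36}
    - {"dx":0,"dy":0,"dz":0,"rx":0,"ry":0,"rz":0,"gripper":0.36}
    - {"dx":0,"dy":0,"dz":0,"rx":0,"ry":0,"rz":0,"gripper":0.36}
    - {"dx":0,"dy":0,"dz":-4,"rx":0,"ry":0,"rz":0,"gripper":0.36}
    - {"dx":0,"dy":0,"dz":-12,"rx":0,"ry":0,"rz":0,"gripper":0.36}
    - {"dx":0,"dy":0,"dz":-25,"rx":0,"ry":0,"rz":0,"gripper":0.36}

```text
t: 24.97
eef_pos: [0.5056, 0.3114, 0.075]
ee_rot: [3.14, 0.001, -0.211]
force: [0.4, 0.5, 0.7]
width: 0.0561
gripper_force: 0.0
```

jog_arm:
  targets:
    - {"dx":0,"dy":0,"dz":-18,"rx":0,"ry":0,"rz":0,"gripper":0.36}
    - {"dx":0,"dy":0,"dz":-36,"rx":0,"ry":0,"rz":0,"gripper":0.36}
    - {"dx":0,"dy":0,"dz":-54,"rx":0,"ry":0,"rz":0,"gripper":0.36}
    - {"dx":0,"dy":0,"dz":-70,"rx":0,"ry":0,"rz":0,"gripper":0.36}
    - {"dx":0,"dy":0,"dz":-80,"rx":0,"ry":0,"rz":0,"gripper":0.36}
    - {"dx":0,"dy":0,"dz":-80,"rx":0,"ry":0,"rz":0,"gripper":0.36}
    - {"dx":0,"dy":0,"dz":-80,"rx":0,"ry":0,"rz":0,"gripper":0.36}
    - {"dx":0,"dy":0,"dz":-80,"rx":0,"ry":0,"rz":0,"gripper":0.36}

```text
t: 25.63
eef_pos: [0.5057, 0.3115, 0.1545]
ee_rot: [3.141, 0.001, -0.211]
force: [-0.1, 0.1, -0.6]
width: 0.0564
gripper_force: 0.0
```

```bash
python3 plan.py 540,-78,155,-12 540,-78,45,-12
```

```text
t 25.63 at [505.7 311.5 154.5] [ 1.7995e+02  5.0000e-02 -1.2090e+01] q [ 0.88  0.3  -0.3  -0.   -0.97  0.48] w 56.4
540,-78,155,-12 d [ 1.152e+02  3.737e+02 -3.000e-01] rot [ 0.0008  0.0008 -0.0016] len 391
540,-78,45,-12 d [ -0.  -0. 110.] rot [0. 0. 0.] len 110
```

jog_arm:
  targets:
    - {"dx":6,"dy":20,"dz":0,"rx":0,"ry":0,"rz":0,"gripper":0.36}
    - {"dx":18,"dy":58,"dz":0,"rx":0,"ry":0,"rz":0,"gripper":0.36}
    - {"dx":30,"dy":96,"dz":0,"rx":0,"ry":0,"rz":0,"gripper":0.36}
    - {"dx":41,"dy":134,"dz":0,"rx":0,"ry":0,"rz":0,"gripper":0.36}
    - {"dx":53,"dy":172,"dz":0,"rx":0,"ry":0,"rz":0,"gripper":0.36}
    - {"dx":65,"dy":210,"dz":0,"rx":0,"ry":0,"rz":0,"gripper":0.36}
    - {"dx":77,"dy":248,"dz":0,"rx":0,"ry":0,"rz":0,"gripper":0.36}
    - {"dx":88,"dy":285,"dz":0,"rx":0,"ry":0,"rz":0,"gripper":0.36}

```text
t: 26.3
eef_pos: [0.5318, 0.0127, 0.1542]
ee_rot: [3.141, 0.002, -0.211]
force: [1.3, -0.0, -0.2]
width: 0.0564
gripper_force: 0.0
```

jog_arm:
  targets:
    - {"dx":10,"dy":34,"dz":0,"rx":0,"ry":0,"rz":0,"gripper":0.36}
    - {"dx":20,"dy":64,"dz":0,"rx":0,"ry":0,"rz":0,"gripper":0.36}
    - {"dx":25,"dy":83,"dz":0,"rx":0,"ry":0,"rz":0,"gripper":0.36}
    - {"dx":27,"dy":89,"dz":0,"rx":0,"ry":0,"rz":0,"gripper":0.36}
    - {"dx":27,"dy":89,"dz":0,"rx":0,"ry":0,"rz":0,"gripper":0.36}
    - {"dx":27,"dy":89,"dz":10,"rx":0,"ry":0,"rz":0,"gripper":0.36}
    - {"dx":27,"dy":89,"dz":25,"rx":0,"ry":0,"rz":0,"gripper":0.36}
    - {"dx":27,"dy":89,"dz":40,"rx":0,"ry":0,"rz":0,"gripper":0.36}

```text
t: 26.97
eef_pos: [0.5404, -0.0765, 0.1142]
ee_rot: [-3.141, -0.0, -0.21]
force: [0.2, -0.2, -0.6]
width: 0.0559
gripper_force: 0.0
```

```bash
python3 plan.py 540,-78,46,-12
```

```text
t 26.97 at [540.4 -76.5 114.2] [-1.7997e+02 -2.0000e-02 -1.2010e+01] q [ 0.22  0.28 -0.45 -0.   -0.85  1.14] w 55.9
540,-78,46,-12 d [-0.1  1.5 68.2] rot [-0.0005 -0.0004 -0.0002] len 68
```

jog_arm:
  targets:
    - {"dx":0,"dy":1,"dz":12,"rx":0,"ry":0,"rz":0,"gripper":0.36}
    - {"dx":0,"dy":1,"dz":28,"rx":0,"ry":0,"rz":0,"gripper":0.36}
    - {"dx":0,"dy":1,"dz":45,"rx":0,"ry":0,"rz":0,"gripper":0.36}
    - {"dx":0,"dy":1,"dz":58,"rx":0,"ry":0,"rz":0,"gripper":0.36}
    - {"dx":0,"dy":1,"dz":66,"rx":0,"ry":0,"rz":0,"gripper":0.36}
    - {"dx":0,"dy":1,"dz":68,"rx":0,"ry":0,"rz":0,"gripper":0.36}
    - {"dx":0,"dy":1,"dz":68,"rx":0,"ry":0,"rz":0,"gripper":0.4}
    - {"dx":0,"dy":1,"dz":68,"rx":0,"ry":0,"rz":0,"gripper":0.5}
  force: 20

```text
t: 27.63
eef_pos: [0.5405, -0.0783, 0.0475]
ee_rot: [3.142, -0.0, -0.21]
force: [-0.6, -0.3, 0.6]
width: 0.0503
gripper_force: 0.0
```

jog_arm:
  targets:
    - {"dx":0,"dy":0,"dz":0,"rx":0,"ry":0,"rz":0,"gripper":0.6}
    - {"dx":0,"dy":0,"dz":0,"rx":0,"ry":0,"rz":0,"gripper":0.7}
    - {"dx":0,"dy":0,"dz":0,"rx":0,"ry":0,"rz":0,"gripper":0.8}
    - {"dx":0,"dy":0,"dz":0,"rx":0,"ry":0,"rz":0,"gripper":0.8}
    - {"dx":0,"dy":0,"dz":0,"rx":0,"ry":0,"rz":0,"gripper":0.8}
    - {"dx":0,"dy":0,"dz":0,"rx":0,"ry":0,"rz":0,"gripper":0.8}
    - {"dx":0,"dy":0,"dz":-2,"rx":0,"ry":0,"rz":0,"gripper":0.8}
    - {"dx":0,"dy":0,"dz":-6,"rx":0,"ry":0,"rz":0,"gripper":0.8}

```text
t: 28.3
eef_pos: [0.5396, -0.079, 0.053]
ee_rot: [3.141, 0.001, -0.211]
force: [-0.3, -0.6, -0.5]
width: 0.0328
gripper_force: 20.0
```

```bash
python3 plan.py 540,-78,150,-12 490.3,234.7,150,-12 490.3,234.7,51,-12
```

```text
t 28.3 at [539.6 -79.   53. ] [ 1.7998e+02  7.0000e-02 -1.2100e+01] q [ 0.21  0.36 -0.51 -0.   -0.71  1.15] w 32.8
540,-78,150,-12 d [  0.1  -1.  -97. ] rot [ 0.0003  0.0011 -0.0017] len 97
490.3,234.7,150,-12 d [-113.6 -295.5   -0. ] rot [0. 0. 0.] len 317
490.3,234.7,51,-12 d [-0. -0. 99.] rot [0. 0. 0.] len 99
```

jog_arm:
  targets:
    - {"dx":0,"dy":0,"dz":-12,"rx":0,"ry":0,"rz":0,"gripper":0.8}
    - {"dx":0,"dy":0,"dz":-30,"rx":0,"ry":0,"rz":0,"gripper":0.8}
    - {"dx":0,"dy":0,"dz":-50,"rx":0,"ry":0,"rz":0,"gripper":0.8}
    - {"dx":-3,"dy":-8,"dz":-68,"rx":0,"ry":0,"rz":0,"gripper":0.8}
    - {"dx":-9,"dy":-24,"dz":-80,"rx":0,"ry":0,"rz":0,"gripper":0.8}
    - {"dx":-18,"dy":-47,"dz":-85,"rx":0,"ry":0,"rz":0,"gripper":0.8}
    - {"dx":-29,"dy":-75,"dz":-85,"rx":0,"ry":0,"rz":0,"gripper":0.8}
    - {"dx":-41,"dy":-107,"dz":-85,"rx":0,"ry":0,"rz":0,"gripper":0.8}

```text
t: 28.97
eef_pos: [0.5221, 0.0347, 0.139]
ee_rot: [-3.141, -0.001, -0.213]
force: [0.8, 0.5, -0.7]
width: 0.0325
gripper_force: 20.0
```

jog_arm:
  targets:
    - {"dx":-13,"dy":-34,"dz":0,"rx":0,"ry":0,"rz":0,"gripper":0.8}
    - {"dx":-26,"dy":-68,"dz":0,"rx":0,"ry":0,"rz":0,"gripper":0.8}
    - {"dx":-39,"dy":-102,"dz":0,"rx":0,"ry":0,"rz":0,"gripper":0.8}
    - {"dx":-52,"dy":-135,"dz":0,"rx":0,"ry":0,"rz":0,"gripper":0.8}
    - {"dx":-63,"dy":-163,"dz":0,"rx":0,"ry":0,"rz":0,"gripper":0.8}
    - {"dx":-70,"dy":-182,"dz":0,"rx":0,"ry":0,"rz":0,"gripper":0.8}
    - {"dx":-73,"dy":-189,"dz":0,"rx":0,"ry":0,"rz":0,"gripper":0.8}
    - {"dx":-73,"dy":-189,"dz":0,"rx":0,"ry":0,"rz":0,"gripper":0.8}

```text
t: 29.63
eef_pos: [0.4902, 0.2359, 0.1382]
ee_rot: [3.141, 0.0, -0.209]
force: [-0.3, -1.6, -0.7]
width: 0.0325
gripper_force: 20.0
```

```bash
python3 plan.py 490.3,234.7,52,-12
```

```text
t 29.63 at [490.2 235.9 138.2] [ 1.7999e+02  1.0000e-02 -1.1960e+01] q [ 0.81  0.25 -0.43 -0.   -0.9   0.55] w 32.5
490.3,234.7,52,-12 d [ 0.3  1.1 86.2] rot [0.0002 0.0001 0.0008] len 86
```

jog_arm:
  targets:
    - {"dx":0,"dy":1,"dz":10,"rx":0,"ry":0,"rz":0,"gripper":0.8}
    - {"dx":0,"dy":1,"dz":27,"rx":0,"ry":0,"rz":0,"gripper":0.8}
    - {"dx":0,"dy":1,"dz":45,"rx":0,"ry":0,"rz":0,"gripper":0.8}
    - {"dx":0,"dy":1,"dz":62,"rx":0,"ry":0,"rz":0,"gripper":0.8}
    - {"dx":0,"dy":1,"dz":74,"rx":0,"ry":0,"rz":0,"gripper":0.8}
    - {"dx":0,"dy":1,"dz":81,"rx":0,"ry":0,"rz":0,"gripper":0.8}
    - {"dx":0,"dy":1,"dz":83,"rx":0,"ry":0,"rz":0,"gripper":0.8}
    - {"dx":0,"dy":1,"dz":84,"rx":0,"ry":0,"rz":0,"gripper":0.8}

```text
t: 30.3
eef_pos: [0.4904, 0.2325, 0.0538]
ee_rot: [3.141, 0.0, -0.212]
force: [-0.3, -0.1, 0.2]
width: 0.0326
gripper_force: 20.0
```

jog_arm:
  targets:
    - {"dx":0,"dy":0,"dz":0.5,"rx":0,"ry":0,"rz":0,"gripper":0.8}
    - {"dx":0,"dy":0,"dz":1,"rx":0,"ry":0,"rz":0,"gripper":0.8}
    - {"dx":0,"dy":0,"dz":1.5,"rx":0,"ry":0,"rz":0,"gripper":0.8}
    - {"dx":0,"dy":0,"dz":2,"rx":0,"ry":0,"rz":0,"gripper":0.8}
    - {"dx":0,"dy":0,"dz":2,"rx":0,"ry":0,"rz":0,"gripper":0.8}
    - {"dx":0,"dy":0,"dz":2,"rx":0,"ry":0,"rz":0,"gripper":0.8}
    - {"dx":0,"dy":0,"dz":2,"rx":0,"ry":0,"rz":0,"gripper":0.8}
    - {"dx":0,"dy":0,"dz":2,"rx":0,"ry":0,"rz":0,"gripper":0.8}

```text
t: 30.97
eef_pos: [0.4907, 0.2338, 0.0529]
ee_rot: [-3.141, -0.001, -0.21]
force: [-2.2, -0.3, 6.3]
width: 0.0325
gripper_force: 20.0
```

On the floor. Release and rise.

jog_arm:
  targets:
    - {"dx":0,"dy":0,"dz":0,"rx":0,"ry":0,"rz":0,"gripper":0.6}
    - {"dx":0,"dy":0,"dz":0,"rx":0,"ry":0,"rz":0,"gripper":0.5}
    - {"dx":0,"dy":0,"dz":0,"rx":0,"ry":0,"rz":0,"gripper":0.46}
    - {"dx":0,"dy":0,"dz":0,"rx":0,"ry":0,"rz":0,"gripper":0.46}
    - {"dx":0,"dy":0,"dz":0,"rx":0,"ry":0,"rz":0,"gripper":0.46}
    - {"dx":0,"dy":0,"dz":-4,"rx":0,"ry":0,"rz":0,"gripper":0.46}
    - {"dx":0,"dy":0,"dz":-12,"rx":0,"ry":0,"rz":0,"gripper":0.46}
    - {"dx":0,"dy":0,"dz":-25,"rx":0,"ry":0,"rz":0,"gripper":0.46}

```text
t: 31.63
eef_pos: [0.4898, 0.2329, 0.077]
ee_rot: [3.14, 0.001, -0.211]
force: [1.0, -0.0, 0.2]
width: 0.0471
gripper_force: 0.0
```

jog_arm:
  targets:
    - {"dx":0,"dy":0,"dz":-20,"rx":0,"ry":0,"rz":0,"gripper":0.46}
    - {"dx":0,"dy":0,"dz":-42,"rx":0,"ry":0,"rz":0,"gripper":0.46}
    - {"dx":0,"dy":0,"dz":-66,"rx":0,"ry":0,"rz":0,"gripper":0.46}
    - {"dx":0,"dy":0,"dz":-90,"rx":0,"ry":0,"rz":0,"gripper":0.46}
    - {"dx":20,"dy":20,"dz":-115,"rx":0,"ry":0,"rz":0,"gripper":0.46}
    - {"dx":40,"dy":55,"dz":-140,"rx":0,"ry":0,"rz":0,"gripper":0.46}
    - {"dx":55,"dy":90,"dz":-150,"rx":0,"ry":0,"rz":0,"gripper":0.46}
    - {"dx":60,"dy":120,"dz":-150,"rx":0,"ry":0,"rz":0,"gripper":0.46}

```text
t: 32.3
eef_pos: [0.5262, 0.1026, 0.2313]
ee_rot: [-3.139, -0.005, -0.21]
force: [1.4, 0.4, -0.3]
width: 0.0473
gripper_force: 0.0
```

```bash
python3 - <<'E'
from station import arm
import cv2
f=arm.grab_frame("scene");cv2.imwrite("pics/v6.png",cv2.resize(f["frame"][100:340,90:410,::-1],(800,600),interpolation=cv2.INTER_CUBIC))
from h import *
f={k:np.array(f[k]) for k in f};P=pts(f)
for k,x,y,h in(("spool",.49,.234,.065),("small",.506,.311,.047),("box",.523,.387,.05),("large",.498,-.355,.051),("cone",.477,-.263,.095),("dish",.68,.14,.018),("bobbin",.687,.014,.02),("chalk",.439,.125,.016)):
    m=(np.hypot(P[...,0]-x,P[...,1]-y)<.045)&(abs(P[...,2]-h)<.006)
    if m.any():print(k,m.sum(),(P[m].mean(0)*1000).round(1),"z spread",(P[m][:,2].std()*1000).round(2))
E
```

```text
spool 81 [489.1 232.5  65.5] z spread 2.26
small 122 [503.4 310.1  47.9] z spread 2.18
box 143 [522.7 384.4  50.5] z spread 2.3
large 635 [ 497.5 -355.4   52.3] z spread 1.92
cone 53 [ 476.6 -263.6   95.2] z spread 2.47
dish 120 [675.3 149.   16.6] z spread 2.58
bobbin 262 [685.8  14.6  21. ] z spread 1.42
chalk 317 [437.5 126.4  14.6] z spread 2.12
```

View pics/v6.png

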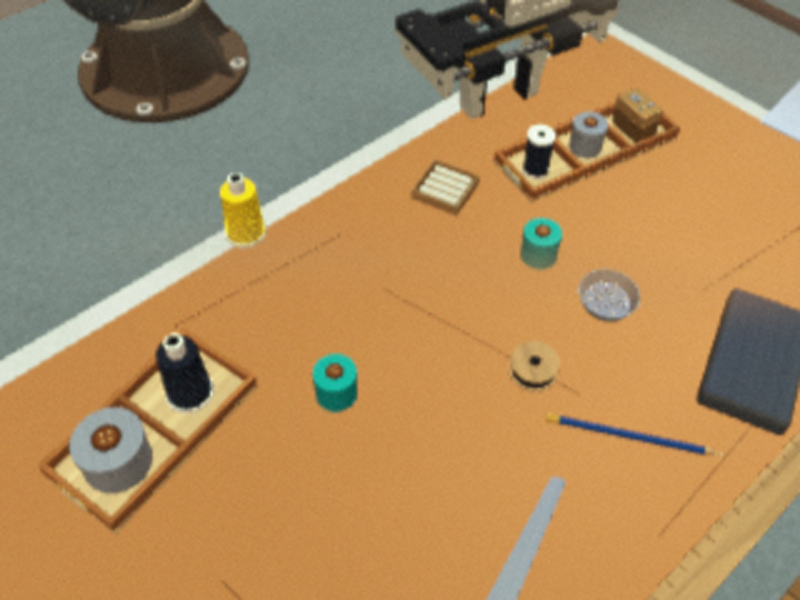

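All five stand upright, each in its own compartment: spool (540,150), small tin (588,135), hook box (637,113), cone (185,370), large tin (110,450). The bystanders haven't moved and the gripper is clear, so I'm handing in.

```bash
python3 -c "
from station import arm
print(arm.job_done())"
```

```text
the job is handed in; nothing more can be done
None
```

The job is handed in: in the last camera check, all five things stood upright on the tray floors, each in its own compartment, and the pin dish, flat bobbin and chalk box were where they started; the hand-in gave no verdict.

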